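# Clamp a test bar by its ends and close the knife switch

### The job

Take the plain rectangular metal bar out of the wooden rack and lay it flat on the bed of the vise, lengthwise between the two jaws and roughly in the middle of their width, turn the crank until the jaw is tight on the bar's ends, and only then swing the knife switch over and down until its blade is fully home in the clip. The bar fits between the open jaws but fingers at its ends do not, so set it down on the bench on the way and take it again by its sides. Leave the ridged bar in the rack, and leave the bottle and the vial alone.

Things in the scene. Friction and masses are not known exactly. Their poses are not given: they have to be found in the camera images.
- bar: the plain rectangular bar to be tested, bare aluminium, 60 (x) x 24 (y) x 30 (z) mm, about 0.12 kg, loose; origin at the centre of its underside, z up. It starts in one of the two slots of the rack, lying along the slot, its top level with the walls to 2 mm
- ridged_bar: the other bar in the rack, to be left there: aluminium, same length and width but with a rounded ridge (14 mm round rod along a 24 mm wide, 10 mm thick foot), 24 mm high; origin at the centre of its underside
- rack: dark wooden rack fixed to the bench, 60 (x) x 100 (y) mm, with two slots along its x at y = +22 and -22 mm, 28 mm wide, floor 10 mm and walls 42 mm above the bench; the slots are open at both ends, where a bar's ends are flush with the rack's edges; so a bar is taken there by its two ends. Origin at the centre of its underside; it may stand left or right of the vise
- vise: grey specimen vise fixed to the bench, base 245 x 80 mm reaching from x = -165 to +80 mm. Fixed jaw at its far end with its face at x = +30 mm; the moving jaw faces it; the jaws are 54 mm wide in y and their tops are 56 mm above the bench. Its x axis runs along the bed from the crank towards the fixed jaw; origin on the bench below the middle of the seat
- vise_bed (a point): the middle of the seat: point on the flat bed surface, 20 mm above the bench, halfway between the jaw faces once they are closed on the 60 mm bar; axes as vise
- jaw: the moving jaw of the vise (its pose frame lies 0 to 21 mm along the vise's x from the vise's origin, as it slides). Its face is at x = -47 mm in the vise frame when crank = 0 and moves 8 mm towards the fixed jaw per rad of crank
- crank (a joint): turn of the vise's crank about the vertical axis through crank_axis: 0 = jaw fully open (77 mm between the jaws), grows anticlockwise seen from above and closes the jaw by 8 mm per rad; touches the 60 mm bar at about 2.12 and is tight from about 2.2 (it resists firmly); stop at 2.6. Turning takes about 3 N. Starts between 0 and 0.6, stays where it is left
- crank_axis (a point): point on the crank's vertical axis at knob mid-height, 82 mm above the bench, at x = -120 mm in the vise frame
- crank_knob (a point): centre of the crank's upright black knob, 18 mm in diameter, from 54 to 96 mm above the bench; this point at 82 mm, 45 mm from the axis; at crank = 0 it lies 120 deg anticlockwise from the vise's x direction. The crank's steel arm below it is 10 mm thick with its top 58 mm above the bench
- switch: black base of a knife switch fixed to the bench, 125 (x, from -75 to +50 mm) x 56 x 14 mm, with a brass hinge post at x = -50 mm and a brass clip of two cheeks at x = +30 mm whose top is 50 mm above the bench; origin on the bench; it may stand left or right of the vise
- blade_hinge (a point): the blade's hinge: its axis runs along the switch's y through this point, x = -50 mm, 40 mm above the bench
- blade (a joint): swing of the copper blade: 0 = open (off), standing up and leaning back 30 deg past upright, away from the clip; 2.094 = closed (on), level in the clip, pointing along the switch's +x. Its weight (0.22 kg) holds it at either end, changing over at upright, 0.52
- blade_grip (a point): middle of the blade's black round handle, 18 mm in diameter and 52 mm long along the blade, 117 mm from the hinge; closed it is beyond the base's end, 40 mm above the bench
- reagent: white reagent bottle with a red cap, 64 mm in diameter, 150 mm tall, stands beyond the vise; origin at the centre of its underside
- vial: small clear vial with a yellow cap, 26 mm in diameter, 60 mm tall, stands beyond the vise; origin at the centre of its underside
There are look-alikes about, which are no part of the job. What is shaped like the bar but green or purple is not meant.

How it is judged:
On the way, in this order (a step that is already met when the one before it is completed fails the run):
1. the bar lies flat on the vise's bed between the jaws, let go, with the switch still open (z of bar in the frame of vise_bed between -0.003 and 0.004 m and y of bar in the frame of vise_bed between -0.013 and 0.013 m and x of bar in the frame of vise_bed between -0.018 and 0.018 m and angle between the x axis of bar and the x axis of vise, either way round below 0.15 rad and angle between bar's own z axis and vertical below 0.08 rad and contact force between the fingers and bar below 0.3 N and value of joint blade below 0.8 rad), for 0.2 s.
2. the jaw is cranked tight on the bar, with the switch still open (z of bar in the frame of vise_bed between -0.003 and 0.004 m and y of bar in the frame of vise_bed between -0.013 and 0.013 m and x of bar in the frame of vise_bed between -0.018 and 0.018 m and angle between the x axis of bar and the x axis of vise, either way round below 0.15 rad and angle between bar's own z axis and vertical below 0.08 rad and contact force between jaw and bar above 2 N and value of joint blade below 0.8 rad), for 0.3 s.
3. the switch blade is home in its clip (value of joint blade above 2.03 rad), for 0.2 s.
At the end, for the whole second after the job is handed in: The bar lies flat on the vise's bed (height within 4 mm, tilt 0.08 rad), lengthwise (0.15 rad), within 13 mm of the jaws' middle across and 18 mm lengthwise, at rest, the jaw pressing on it with over 2 N; the switch blade is within 0.06 rad of fully closed (z of bar in the frame of vise_bed between -0.003 and 0.004 m and y of bar in the frame of vise_bed between -0.013 and 0.013 m and x of bar in the frame of vise_bed between -0.018 and 0.018 m and angle between the x axis of bar and the x axis of vise, either way round below 0.15 rad and angle between bar's own z axis and vertical below 0.08 rad and contact force between jaw and bar above 2 N and value of joint blade above 2.03 rad and linear speed of bar below 0.02 m/s); the robot touches nothing.
It fails at once if the bottle or the vial is moved more than 20 mm or tipped (distance of any of reagent, vial from where it was at the start of the episode above 0.02 m or angle between any of reagent, vial's own z axis and vertical above 0.5 rad).
It fails at once if the ridged bar is moved out of its slot (distance of ridged_bar from where it was at the start of the episode above 0.02 m).
It also fails if it takes over 72 s, if anything falls off the work surface, if the arm or the gripper's body presses on something with over 40 N, if the wrist force passes 120 N, or if a joint passes its speed limit or range.

### The arm

A 6-joint arm with a two-finger parallel gripper is mounted at the origin on the work surface. World frame = base frame: x ahead of the robot, y to its left, z up, the work surface at z = 0. Lengths are in m, angles in rad, forces in N, time in s.
With the tool pointing down it reaches from about 0.3 to 0.85 m from the base axis. Payload 5.4 kg.
Tool frame: the origin (TCP) lies midway between the tips of the shut fingers; the grasp point (between the pads) lies 19 mm behind it (r.hold_point_z is the distance from the TCP to the grasp point, in m); z points along the fingers, y is the direction in which the jaws open and shut (so a half turn about z gives the same grasp; the last joint's range is limited). The gripper opens to 85 mm and grips with 20 to 120 N. Pads are 22 mm wide; open, the fingers measure 114 mm over their backs; the gripper's body (76 mm by 85 mm) begins 54 mm behind the grasp point. The pads swing forward as they close: fully open they stand 13 mm farther back than shut.
Start: joints at [1.007, 0.158, 1.597, -0, 1.386, -0.21], TCP at [0.199, 0.539, 0.231] pointing down, gripper open.
Joint ranges: [-2.91, 2.91], [-0.94, 2.29], [0.18, 2.7], [-1.29, 4.43], [0.17, 2.64], [-3, 3]. Speed limits (rad/s): [2.57, 2.57, 3.14, 3.14, 3.14, 3.14].

### API

Orientations are given as a unit quaternion [w, x, y, z].
In Python, from plant import r, grab_frame, ticket gives the robot as it stands. The module is installed in compiled form; this text tells all that it offers.
- The arm moves only by the tool apply_moves, never from a script. Its arguments are lists of equal length, an entry for each row: "jaw": the finger opening in mm, from 0 to 85.4; "xyz": the shift along the world's x, y, z in mm, a list of three; "spin": the turn about the world's z in rad. In form: {"jaw": [jaw, ...], "xyz": [[x, y, z], ...], "spin": [spin, ...]}. A call has 1 to 12 rows; each row is the pose to reach, as a shift and turn from the pose commanded when the call began; what a row does not reach only later rows make up. A row lasts 1/10 s, in which the tool goes at most 50 mm and 8.59 degrees, less where a joint would pass 70% of its speed; a pose out of reach is approached as far as the arm can. A call with a gripper value outside its range is refused whole. The fingers move at their own pace and stop on an object; "force" is the grip in N (left out, the last holds). Time passes only in rows, so rows that repeat a pose let the fingers close. It gives the time, the measured TCP pose, the force and the opening at its end, in the units of the state.
- r.sense(): the state, without advancing time (a new reading comes with each control period).
- grab_frame(name): name is "scene" or "top"; returns a dict with "pixels" (420x560x3 uint8, red, green, blue), "z_map" (420x560 float32, m along the optical axis (not along the pixel's ray), 0 where there is no reading), "intrinsics" (3x3 intrinsics, pixels), "world_to_cam" (4x4, takes a point from world to camera coordinates). Camera axes: x right, y up, looking along -z (the intrinsics and any distortion apply to the point x, -y, -z); pixel columns grow to the right and rows downward; lengths in m; the calibration is good to about 2 mm. A picture is of the moment at which its call begins.
- ticket.finish_job(): hands the job in, once; it reports no verdict.
The state is a dict: "clock": time; "qpos": joint angles; "joint_velocities": joint speeds; "effort": joint torques, N m; "eef_pos": TCP position; "eef_rot": TCP orientation; "contact_force": force on the tool from outside, world axes, zero at the start; "wrist_torque": the same for the moment, N m; "opening": opening from 0.0 (shut) to 1.0 (fully open).
Only numpy, scipy, OpenCV 4.12 (cv2) and the standard library are available. Lean on these libraries where they do the work, as an engineer would, in place of code of your own. Each camera call takes 0.05 s, during which the arm holds its last target.

## Working session

There is one attempt and no reset: what is moved stays moved. The work goes in short steps, Python scripts to look and compute and a tool call to move; the robot and the scene stay as the last step left them, time stands still between calls to the robot, and variables do not carry over. Pictures are saved under pics/ and viewed, and the job is handed in when it is done.

Besides the shell and the picture viewer there is one more tool, called after "Emit:" by a JSON object that holds its "fn" and its "kwargs", one argument or row to a line. apply_moves: Moves the arm, as the interface text tells. Its arguments: {"type":"object","properties":{"jaw":{"type":"array","items":{"type":"number"}},"xyz":{"type":"array","items":{"type":"array","items":{"type":"number"}}},"spin":{"type":"array","items":{"type":"number"}},"force":{"type":"number"}},"required":["jaw","xyz","spin"]}

```bash
mkdir -p pics; cat > h.py <<'E'
import numpy as np, cv2
from plant import r, grab_frame, ticket
def grab(name,tag):
    f=grab_frame(name)
    cv2.imwrite(f'pics/{tag}.png',cv2.cvtColor(f['pixels'],cv2.COLOR_RGB2BGR))
    np.savez(f'pics/{tag}.npz',**f)
    return f
def cloud(f):
    K=f['intrinsics'];T=np.linalg.inv(f['world_to_cam']);z=f['z_map']
    v,u=np.mgrid[0:z.shape[0],0:z.shape[1]]
    x=(u-K[0,2])/K[0,0]*z;y=(v-K[1,2])/K[1,1]*z
    P=np.stack([x,-y,-z,np.ones_like(z)],-1)
    W=P@T.T
    W=W[...,:3]; W[z==0]=np.nan
    return W
def ray(f,u,v,h):
    K=f['intrinsics'];T=np.linalg.inv(f['world_to_cam'])
    d=T[:3,:3]@np.array([(u-K[0,2])/K[0,0],-(v-K[1,2])/K[1,1],-1]);o=T[:3,3]
    return o+d*(h-o[2])/d[2]
def load(tag): return dict(np.load(f'pics/{tag}.npz'))
E
python3 - <<'E'
from h import *
for n in('scene','top'):
    f=grab(n,n+'0'); print(n,f['intrinsics'],f['world_to_cam'],(f['z_map']==0).mean())
print(r.sense(), r.hold_point_z)
E
```

```text
scene [[381.50972364   0.         285.52657458]
 [  0.         381.50972364 206.59141149]
 [  0.           0.           1.        ]] [[ 0.24221192  0.9701202  -0.0141489  -0.10621727]
 [-0.75327209  0.19722206  0.62744292  0.36163607]
 [ 0.61148552 -0.14131619  0.778534   -1.20563323]
 [ 0.          0.          0.          1.        ]] 0.003920068027210884
top [[465.13313036   0.         276.25254523]
 [  0.         465.13313036 214.33534531]
 [  0.           0.           1.        ]] [[ 2.80394477e-02 -9.99606493e-01  8.04747144e-04 -1.38683851e-02]
 [ 9.86501267e-01  2.78017580e-02  1.61376307e-01 -5.82402904e-01]
 [-1.61335178e-01 -3.73101846e-03  9.86892618e-01 -1.27355524e+00]
 [ 0.00000000e+00  0.00000000e+00  0.00000000e+00  1.00000000e+00]] 0.0040391156462585035
{'clock': 0.1, 'qpos': array([ 1.00689642e+00,  1.59000591e-01,  1.59810580e+00, -6.01879138e-06,
        1.38622853e+00, -2.10105670e-01]), 'joint_velocities': array([ 2.07360221e-03, -8.88935881e-04, -2.76903103e-03,  1.65729335e-04,
        6.06200872e-06,  1.68121112e-03]), 'effort': array([-3.76974758e-04, -3.96989858e+01, -3.32339108e+01, -2.77134532e-04,
        4.23843943e-03, -1.79526857e-06]), 'eef_pos': array([0.19893862, 0.53890347, 0.23040744]), 'eef_rot': array([-3.26039266e-04,  1.75975352e-01,  9.84394188e-01, -8.07824261e-04]), 'contact_force': array([ 0.69331135,  0.16967966, -0.04361637]), 'wrist_torque': array([ 0.03179782, -0.01982605,  0.01944423]), 'opening': 1.0008115190861244} 0.0187
```

View pics/scene0.png

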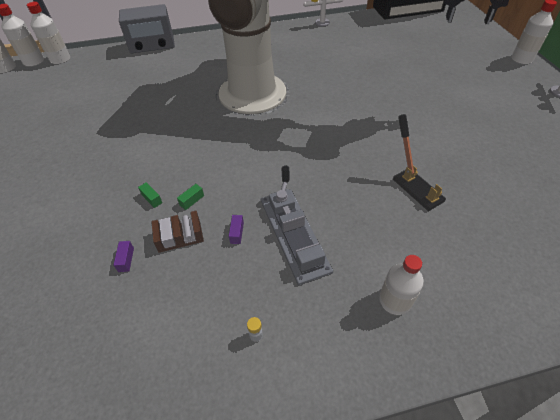

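View pics/top0.png

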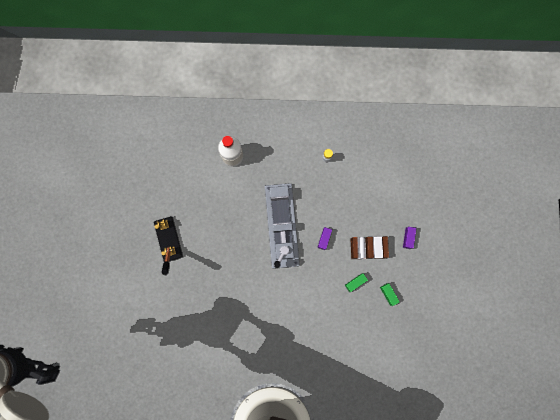

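```bash
python3 - <<'E'
from h import *
a=cv2.imread('pics/top0.png'); s=cv2.imread('pics/scene0.png')
c=lambda im,x0,y0,x1,y1,k:cv2.resize(im[y0:y1,x0:x1],None,fx=k,fy=k,interpolation=cv2.INTER_CUBIC)
cv2.imwrite('pics/t_rv.png',c(a,250,170,430,310,4.4))
cv2.imwrite('pics/t_sw.png',c(a,140,200,220,290,6))
cv2.imwrite('pics/s_rv.png',c(s,100,150,350,330,3.2))
cv2.imwrite('pics/s_sw.png',c(s,370,100,470,220,5))
f=load('top0');W=cloud(f)
for n,w in (('top',W),('scene',cloud(load('scene0')))):
    m=(np.abs(w[...,0]-.5)<.35)&(np.abs(w[...,1])<.4)
    print(n,np.nanpercentile(w[...,2][m],[5,25,50]))
for (u,v) in [(378,247),(361,248),(282,190),(281,210),(328,154),(228,142),(278,264),(165,268)]:
    print((u,v),W[v,u].round(4))
E
```

```text
top [-0.00405874 -0.00127492  0.00074136]
scene [-0.00278626 -0.00152316 -0.00060055]
(378, 247) [ 0.4978 -0.286   0.0461]
(361, 248) [ 0.4946 -0.2399  0.0367]
(282, 190) [ 0.6514 -0.0119  0.0577]
(281, 210) [ 0.6003 -0.0108  0.019 ]
(328, 154) [ 0.7599 -0.1411  0.0613]
(228, 142) [0.7596 0.1374 0.1474]
(278, 264) [ 0.4396 -0.0062  0.0958]
(165, 268) [0.4178 0.2817 0.1585]
```

View pics/t_rv.png

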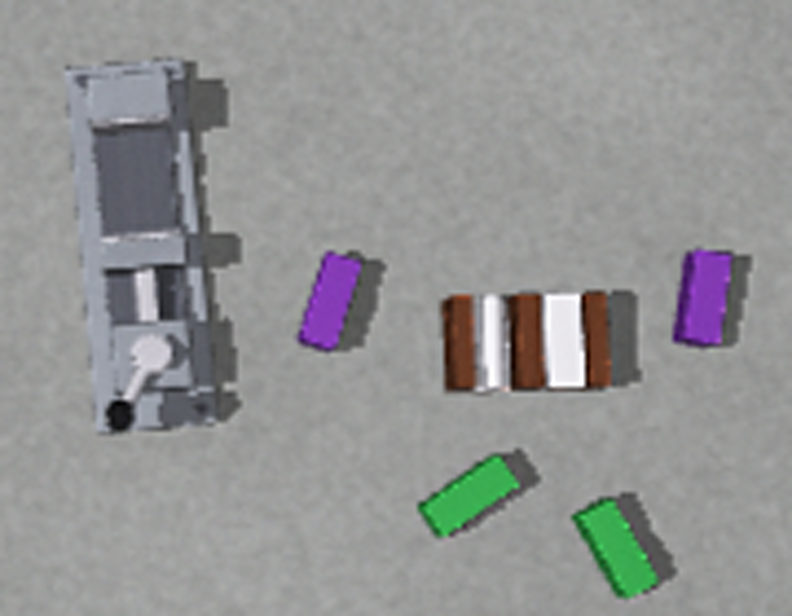

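View pics/s_rv.png

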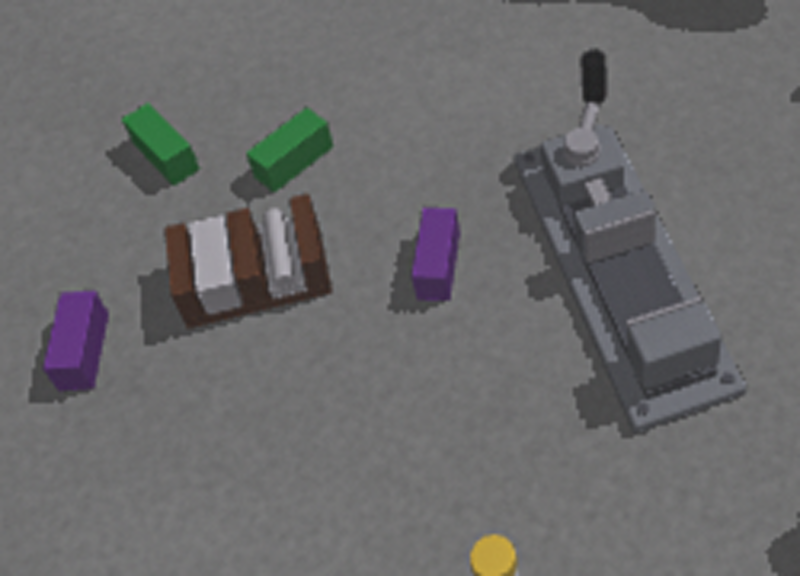

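View pics/t_sw.png

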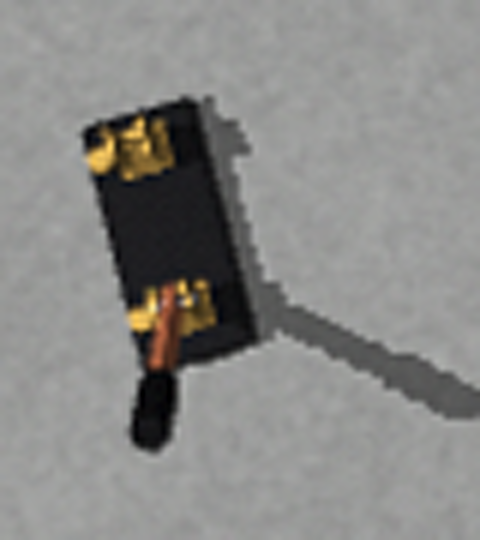

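View pics/s_sw.png

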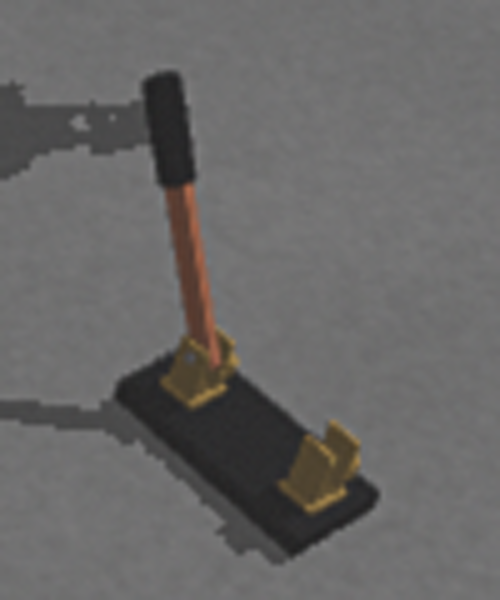

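```bash
cat > m.py <<'E'
from h import *
def castpts(f,mask,h):
    v,u=np.nonzero(mask); return np.array([ray(f,a,b,h) for a,b in zip(u,v)])
def rect(P):
    (c,s,a)=cv2.minAreaRect((P[:,:2]*1000).astype(np.float32)); return np.round(c,1),np.round(s,1),round(a,2)
def biggest(m):
    n,l,s,c=cv2.connectedComponentsWithStats(m.astype(np.uint8),connectivity=8)
    k=1+np.argmax(s[1:,4]); return l==k
def roi(f,m,W,x0,x1,y0,y1):
    return m&(W[...,0]>x0)&(W[...,0]<x1)&(W[...,1]>y0)&(W[...,1]<y1)
E
python3 - <<'E'
from m import *
for n in('top0','scene0'):
    f=load(n);W=cloud(f);im=f['pixels'].astype(int);mn=im.min(-1);mx=im.max(-1)
    hsv=cv2.cvtColor(f['pixels'],cv2.COLOR_RGB2HSV)
    print(n)
    # bar
    m=roi(f,(mn>(170 if n=='top0' else 130))&(hsv[...,1]<40)&(W[...,2]>.025),W,.4,.6,-.33,-.26); m=biggest(m)
    print(' bar',m.sum(),rect(castpts(f,m,.040)), 'cloud',np.nanmedian(W[m],0).round(4))
    wood=roi(f,(hsv[...,1]>90)&(im[...,0]>im[...,2]+15)&(W[...,2]>.03),W,.4,.6,-.36,-.17)
    print(' rackwood',wood.sum(),rect(castpts(f,wood,.042)),'z',np.nanmedian(W[wood][:,2]))
    # tops by height
    for nm,lo,hi,x0,x1,h in (('fixed',.05,.063,.62,.72,.056),('moving',.05,.063,.52,.59,.056)):
        m=roi(f,(W[...,2]>lo)&(W[...,2]<hi)&(hsv[...,1]<60),W,x0,x1,-.06,.05); m=biggest(m)
        print(' ',nm,m.sum(),rect(castpts(f,m,h)),np.nanmedian(W[m],0).round(4))
    m=roi(f,(W[...,2]>.003)&(W[...,2]<.14),W,.38,.75,-.08,.07);m=biggest(m)
    print(' visebase by cloud',rect(W[m]))
    k=biggest(roi(f,(mx<40)&(W[...,2]>.05),W,.38,.52,-.06,.06))
    print(' knob',k.sum(),castpts(f,k,.096).mean(0).round(4),'cloud',np.nanmean(W[k],0).round(4),np.nanmax(W[k][:,2]))
    b=roi(f,(W[...,2]>.006)&(mx<50)&(W[...,2]<.03),W,.3,.7,.15,.4);b=biggest(b)
    print(' swbase',b.sum(),rect(castpts(f,b,.014)),np.nanmedian(W[b],0).round(4))
    h=roi(f,(W[...,2]>.09)&(mx<60),W,.3,.6,.15,.4);h=biggest(h)
    print(' handle',h.sum(),np.nanmean(W[h],0).round(4),np.nanmin(W[h],0).round(3),np.nanmax(W[h],0).round(3))
    br=roi(f,(hsv[...,1]>100)&(im[...,0]>60)&(W[...,2]>.014)&(W[...,2]<.055),W,.3,.7,.15,.4)
    nn,l,s,c=cv2.connectedComponentsWithStats(br.astype(np.uint8))
    for i in range(1,nn):
        if s[i,4]>10: print('  brass',s[i,4],np.nanmean(W[l==i],0).round(4),np.nanmax(W[l==i],0).round(4))
E
```

```text
top0
 bar 173 (array([ 498.5, -287.3]), array([22.6, 57.2]), 89.66) cloud [ 0.4978 -0.2867  0.0408]
 rackwood 346 (array([ 497.7, -264.2]), array([ 56.5, 101.3]), 1.61) z 0.04130865657759564
  fixed 216 (array([645.7,  -3.6]), array([34.8, 51.2]), 1.73) [ 0.6455 -0.0034  0.0557]
  moving 139 (array([546.6, -14.6]), array([21.5, 51.7]), 6.04) [ 0.5459 -0.0147  0.056 ]
 visebase by cloud (array([563.2,  -7.5]), array([261.6,  99.9]), 7.85)
 knob 28 [ 0.4399 -0.003   0.096 ] cloud [ 0.4399 -0.003   0.0957] 0.10155698932516999
 swbase 552 (array([507.5, 313.1]), array([123.9,  55.5]), 18.18) [0.5091 0.3081 0.0139]
 handle 78 [0.4187 0.2835 0.1489] [0.403 0.274 0.102] [0.439 0.294 0.165]
  brass 84 [0.5465 0.3301 0.027 ] [0.5648 0.3504 0.0543]
  brass 70 [0.4715 0.3048 0.0302] [0.487  0.3254 0.0546]
scene0
 bar 239 (array([ 501.6, -283.9]), array([58.9, 23.2]), 3.18) cloud [ 0.5021 -0.2841  0.0392]
 rackwood 423 (array([ 503.9, -261.8]), array([61.6, 99. ]), 2.85) z 0.040445507346074216
  fixed 403 (array([649.7,  -1.5]), array([35.5, 53.5]), 7.96) [ 0.6496 -0.0014  0.0548]
  moving 216 (array([551.3, -13.4]), array([23.8, 54.2]), 6.36) [ 0.5506 -0.0132  0.0547]
 visebase by cloud (array([559. , -11.2]), array([247.5,  80.4]), 6.7)
 knob 54 [ 0.4667 -0.0063  0.096 ] cloud [ 0.4488 -0.0022  0.0766] 0.09491897110031888
 swbase 631 (array([514.2, 312.9]), array([123.8,  58.8]), 17.83) [0.5147 0.3093 0.0129]
 handle 162 [0.4248 0.2846 0.1407] [0.409 0.274 0.114] [0.439 0.297 0.163]
  brass 115 [0.4758 0.3052 0.0338] [0.4859 0.3295 0.0544]
  brass 113 [0.5516 0.33   0.0317] [0.5612 0.3544 0.0504]
```

Emit:
{"fn": "apply_moves", "kwargs": {
  "jaw": [85, 85, 85, 85, 85, 85, 85, 85, 85, 85, 85, 85],
  "xyz": [
    [100, -50, 0],
    [130, -100, 0],
    [150, -150, 0],
    [180, -200, 0],
    [200, -250, 0],
    [220, -300, 0],
    [240, -350, 0],
    [260, -400, 0],
    [270, -450, 0],
    [285, -500, 0],
    [295, -550, 0],
    [301, -600, 0]
  ],
  "spin": [-0.1, -0.2, -0.3, -0.4, -0.5, -0.6, -0.7, -0.8, -0.9, -1.0, -1.1, -1.185],
  "force": 40
}}

```text
clock: 1.3
eef_pos: [0.4803, 0.0271, 0.231]
eef_rot: [-0.0, 0.697, 0.717, 0.0]
contact_force: [1.0, -0.5, 0.1]
opening: 0.994
```

```bash
python3 - <<'E'
from m import *
for n in('top0','scene0'):
    f=load(n);W=cloud(f)
    hsv=cv2.cvtColor(f['pixels'],cv2.COLOR_RGB2HSV)
    for nm,lo,hi in (('green',45,75),('purple',130,150)):
        m=(hsv[...,0]>lo)&(hsv[...,0]<hi)&(hsv[...,1]>100)&(W[...,2]>.02)&(W[...,0]<.8)&(W[...,0]>.3)
        nn,l,s,c=cv2.connectedComponentsWithStats(m.astype(np.uint8))
        for i in range(1,nn):
            if s[i,4]>30: print(n,nm,s[i,4],rect(W[l==i]))
# vise cross section heights
f=load('scene0');W=cloud(f)
o=np.array([.600,-.0075]);a=.115;e=np.array([np.cos(a),np.sin(a)]);nrm=np.array([-e[1],e[0]])
d=W[...,:2]-o;lx=d@e;ly=d@nrm
for y0 in range(-45,50,6):
    m=(np.abs(lx-0)<.02)&(np.abs(ly-y0/1000)<.003)
    print(y0,m.sum(),np.nanmedian(W[m][:,2]).round(4) if m.any() else None)
print(r.sense()['eef_pos'])
E
```

```text
top0 green 189 (array([ 398.4, -228.2]), array([23.9, 60.3]), 35.27)
top0 green 197 (array([ 368., -323.]), array([59.6, 25.1]), 27.88)
top0 purple 179 (array([ 521.4, -138.4]), array([24.2, 60.6]), 72.8)
top0 purple 191 (array([ 530.9, -382.4]), array([24.7, 61. ]), 81.74)
scene0 green 208 (array([ 371.3, -321.2]), array([62.1, 22.5]), 30.51)
scene0 green 235 (array([ 402.4, -225.7]), array([26.5, 59.6]), 37.63)
scene0 purple 262 (array([ 523.5, -135.1]), array([23.8, 61.5]), 72.06)
scene0 purple 324 (array([ 533.2, -379.5]), array([24.9, 61. ]), 81.29)
-45 45 -0.0006
-39 58 0.0041
-33 42 0.011
-27 44 0.011
-21 56 0.0186
-15 37 0.0193
-9 33 0.0194
-3 33 0.0197
3 33 0.0191
9 32 0.0192
15 29 0.0191
21 35 0.0194
27 17 0.0175
33 25 0.0109
39 20 0.0109
45 24 -0.0006
[0.48031185 0.02713286 0.23104032]
```

Emit:
{"fn": "apply_moves", "kwargs": {
  "jaw": [85, 85, 85, 85, 85, 85, 85, 85, 85, 85, 85],
  "xyz": [
    [5, -50, 0],
    [10, -100, 0],
    [15, -150, 0],
    [20, -200, 0],
    [20, -250, 0],
    [20, -300, 0],
    [20, -313, -50],
    [20, -313, -100],
    [20, -313, -100],
    [20, -313, -100],
    [20, -313, -100]
  ],
  "spin": [0, 0, 0, 0, 0, 0, 0, 0, 0, 0, 0]
}}

```text
clock: 2.4
eef_pos: [0.5018, -0.2846, 0.1344]
eef_rot: [0.002, 0.695, 0.719, 0.0]
contact_force: [0.7, 0.4, 1.0]
opening: 0.994
```

```bash
python3 - <<'E'
from m import *
for n in('top','scene'):
    f=grab(n,n+'1')
print(r.sense()['eef_pos'],r.sense()['eef_rot'])
a=cv2.imread('pics/top1.png'); s=cv2.imread('pics/scene1.png')
c=lambda im,x0,y0,x1,y1,k:cv2.resize(im[y0:y1,x0:x1],None,fx=k,fy=k,interpolation=cv2.INTER_CUBIC)
A=c(a,320,190,440,310,3.3);B=c(s,100,150,220,270,3.3)
cv2.imwrite('pics/both1.png',np.hstack([A,B]))
E
```

```text
[ 0.5020352  -0.28478305  0.1347009 ] [2.84340073e-03 6.95388454e-01 7.18628416e-01 1.17474739e-04]
```

View pics/both1.png

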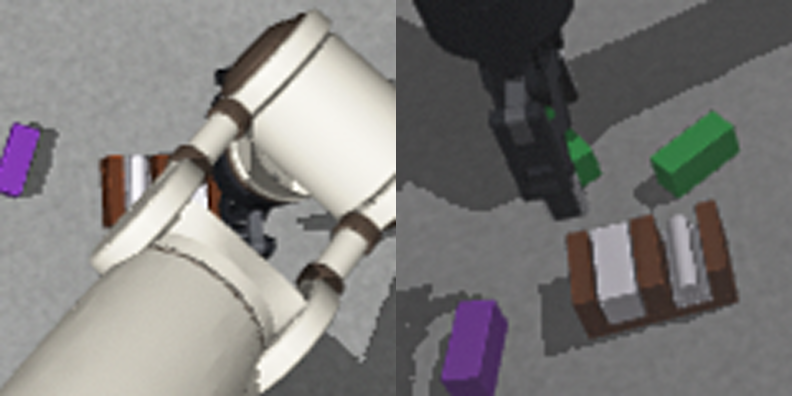

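Emit:
{"fn": "apply_moves", "kwargs": {
  "jaw": [85, 85, 85, 85, 85],
  "xyz": [
    [0, 0, -40],
    [0, 0, -80],
    [0, 0, -90],
    [0, 0, -90],
    [0, 0, -90]
  ],
  "spin": [0, 0, 0, 0, 0]
}}

```text
clock: 3.0
eef_pos: [0.5018, -0.285, 0.0439]
eef_rot: [0.002, 0.696, 0.718, 0.0]
contact_force: [0.6, -0.2, 0.4]
opening: 0.997
```

```bash
python3 - <<'E'
from m import *
f=grab('scene','scene2')
print(r.sense()['eef_pos'],r.sense()['eef_rot'],r.sense()['contact_force'])
s=cv2.imread('pics/scene2.png')
c=lambda im,x0,y0,x1,y1,k:cv2.resize(im[y0:y1,x0:x1],None,fx=k,fy=k,interpolation=cv2.INTER_CUBIC)
cv2.imwrite('pics/s2z.png',c(s,120,160,230,270,5.4))
E
```

```text
[ 0.50204933 -0.2852936   0.04422431] [2.48323692e-03 6.95613975e-01 7.18411457e-01 9.92476060e-05] [0.4092164  0.27380231 0.27621552]
```

View pics/s2z.png

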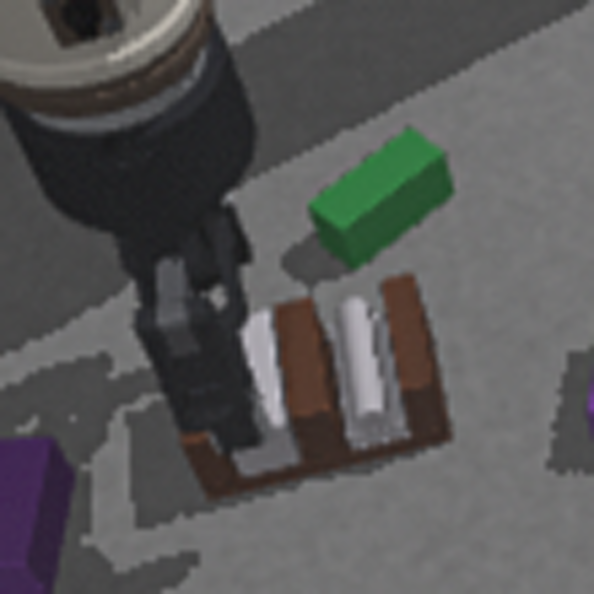

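```bash
python3 - <<'E'
from m import *
f=load('scene2');K=f['intrinsics'];M=f['world_to_cam']
def proj(p):
    c=M@np.r_[p,1]; return [K[0,2]+K[0,0]*c[0]/-c[2],K[1,2]-K[1,1]*c[1]/-c[2]]
al=np.deg2rad(1.85)
for d in (.0427,.057):
  for s in(-.011,0,.011):
    print(d,s,np.round((np.array(proj([.502+d*np.cos(al)-s*np.sin(al),-.285+d*np.sin(al)+s*np.cos(al),.0572]))-[120,160])*5.4))
W=cloud(f)
for (u,v) in [(163,240),(160,238),(166,240),(158,235)]: print(u,v,W[v,u].round(4))
E
```

```text
0.0427 -0.011 [210. 438.]
0.0427 0 [240. 431.]
0.0427 0.011 [269. 424.]
0.057 -0.011 [213. 468.]
0.057 0 [243. 461.]
0.057 0.011 [272. 455.]
163 240 [ 0.5605 -0.2815  0.0788]
160 238 [ 0.5759 -0.2804  0.1073]
166 240 [ 0.5576 -0.277   0.0728]
158 235 [ 0.5716 -0.2827  0.1122]
```

Emit:
{"fn": "apply_moves", "kwargs": {
  "jaw": [85, 85, 85, 85, 60, 50, 50, 50, 50, 50],
  "xyz": [
    [0, 0, -20],
    [0, 0, -40],
    [0, 0, -40],
    [0, 0, -40],
    [0, 0, -40],
    [0, 0, -40],
    [0, 0, -40],
    [0, 0, -40],
    [0, 0, -40],
    [0, 0, -40]
  ],
  "spin": [0, 0, 0, 0, 0, 0, 0, 0, 0, 0],
  "force": 40
}}

```text
clock: 4.05
eef_pos: [0.5, -0.2847, 0.0031]
eef_rot: [0.0, 0.695, 0.719, -0.001]
contact_force: [-6.2, -0.5, 8.5]
opening: 0.694
```

Emit:
{"fn": "apply_moves", "kwargs": {
  "jaw": [50, 50, 50, 50, 50, 50, 50, 50],
  "xyz": [
    [0, 0, 5],
    [0, 0, 15],
    [0, 0, 30],
    [0, 0, 50],
    [0, 0, 75],
    [0, 0, 90],
    [0, 0, 90],
    [0, 0, 90]
  ],
  "spin": [0, 0, 0, 0, 0, 0, 0, 0],
  "force": 40
}}

```text
clock: 4.85
eef_pos: [0.5002, -0.2838, 0.0913]
eef_rot: [0.0, 0.696, 0.718, 0.0]
contact_force: [-1.6, 0.0, -1.9]
opening: 0.696
```

```bash
python3 - <<'E'
from m import *
f=grab('scene','scene3')
print(r.sense()['eef_pos'],r.sense()['eef_rot'],r.sense()['contact_force'],r.sense()['opening'])
s=cv2.imread('pics/scene3.png')
c=lambda im,x0,y0,x1,y1,k:cv2.resize(im[y0:y1,x0:x1],None,fx=k,fy=k,interpolation=cv2.INTER_CUBIC)
cv2.imwrite('pics/s3z.png',c(s,120,160,230,270,5.4))
E
```

```text
[ 0.49965464 -0.2833399   0.09036652] [-8.55829671e-04  6.95708054e-01  7.18324141e-01 -2.35965944e-05] [-0.24484349 -0.07636752 -2.60461202] 0.7008346133820267
```

View pics/s3z.png

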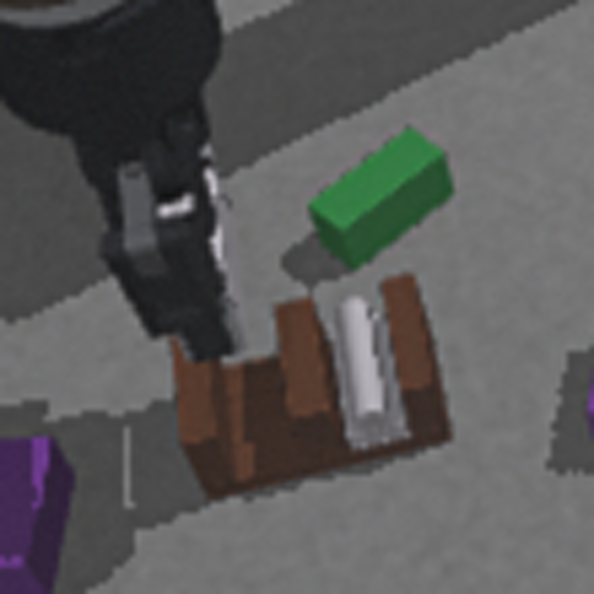

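Emit:
{"fn": "apply_moves", "kwargs": {
  "jaw": [50, 50, 50, 50, 50, 50, 50, 50, 50, 50, 50, 50],
  "xyz": [
    [30, 8, 0],
    [70, 20, 0],
    [110, 30, 0],
    [120, 33, 0],
    [120, 33, 0],
    [120, 33, -25],
    [120, 33, -50],
    [120, 33, -70],
    [120, 33, -80],
    [120, 33, -86],
    [120, 33, -86],
    [120, 33, -86]
  ],
  "spin": [0.04, 0.084, 0.084, 0.084, 0.084, 0.084, 0.084, 0.084, 0.084, 0.084, 0.084, 0.084],
  "force": 40
}}

```text
clock: 6.1
eef_pos: [0.6207, -0.2515, 0.0064]
eef_rot: [0.001, 0.665, 0.747, 0.0]
contact_force: [-0.0, -0.2, -1.6]
opening: 0.696
```

```bash
python3 - <<'E'
from m import *
f=grab('scene','scene4')
print(r.sense()['eef_pos'],r.sense()['eef_rot'],r.sense()['contact_force'],r.sense()['opening'])
s=cv2.imread('pics/scene4.png')
c=lambda im,x0,y0,x1,y1,k:cv2.resize(im[y0:y1,x0:x1],None,fx=k,fy=k,interpolation=cv2.INTER_CUBIC)
cv2.imwrite('pics/s4z.png',c(s,120,180,260,320,4.2))
E
```

```text
[ 0.62100307 -0.25150053  0.00670843] [1.12825068e-03 6.64937447e-01 7.46898185e-01 1.42119424e-04] [ 0.66411655 -0.90348595 -0.98432811] 0.6966786506084747
```

View pics/s4z.png

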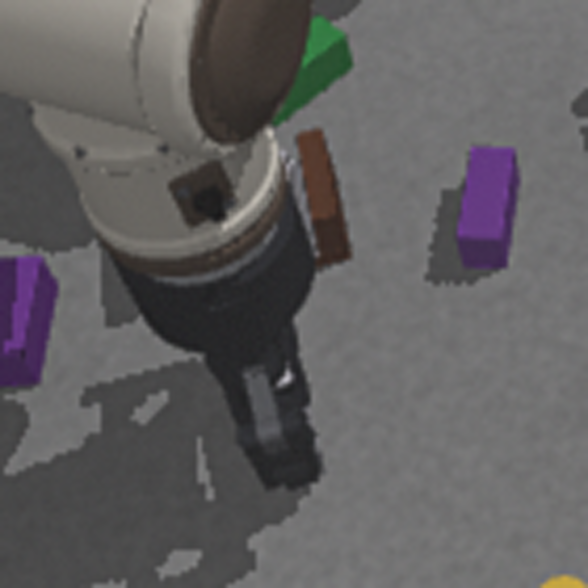

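Emit:
{"fn": "apply_moves", "kwargs": {
  "jaw": [50, 50, 50, 50],
  "xyz": [
    [0, 0, -4],
    [0, 0, -8],
    [0, 0, -10],
    [0, 0, -10]
  ],
  "spin": [0, 0, 0, 0],
  "force": 40
}}

```text
clock: 6.55
eef_pos: [0.6203, -0.2508, -0.0048]
eef_rot: [-0.0, 0.665, 0.747, -0.0]
contact_force: [-0.3, -0.1, -1.3]
opening: 0.694
```

Emit:
{"fn": "apply_moves", "kwargs": {
  "jaw": [50, 50, 50],
  "xyz": [
    [0, 0, -1],
    [0, 0, -2],
    [0, 0, -2]
  ],
  "spin": [0, 0, 0],
  "force": 40
}}

```text
clock: 6.85
eef_pos: [0.6204, -0.2509, -0.0049]
eef_rot: [-0.0, 0.665, 0.747, -0.0]
contact_force: [-6.5, 3.2, 11.4]
opening: 0.697
```

Emit:
{"fn": "apply_moves", "kwargs": {
  "jaw": [65, 85, 85, 85, 85, 85, 85, 85, 85, 85, 85, 85],
  "xyz": [
    [0, 0, 1],
    [0, 0, 2],
    [0, 0, 4],
    [0, 0, 4],
    [0, 0, 40],
    [0, 0, 80],
    [0, 0, 100],
    [0, 0, 100],
    [0, 0, 100],
    [0, 0, 100],
    [0, 0, 100],
    [0, 0, 100]
  ],
  "spin": [0, 0, 0, 0, 0, 0, -0.1, -0.2, -0.3, -0.4, -0.5, -0.6]
}}

```text
clock: 8.05
eef_pos: [0.6202, -0.2509, 0.0931]
eef_rot: [-0.0, 0.857, 0.515, -0.0]
contact_force: [0.1, 0.5, -0.4]
opening: 0.993
```

```bash
python3 - <<'E'
from m import *
f=grab('scene','scene5');g=grab('top','top5')
print(r.sense()['eef_pos'],r.sense()['eef_rot'],r.sense()['contact_force'],r.sense()['opening'])
s=cv2.imread('pics/scene5.png');a=cv2.imread('pics/top5.png')
c=lambda im,x0,y0,x1,y1,k:cv2.resize(im[y0:y1,x0:x1],None,fx=k,fy=k,interpolation=cv2.INTER_CUBIC)
cv2.imwrite('pics/s5z.png',np.hstack([c(s,130,180,260,310,3),c(a,300,150,430,280,3)]))
E
```

```text
[ 0.62021497 -0.25084321  0.09314798] [-6.21474439e-05  8.56025185e-01  5.16934115e-01 -1.37111276e-05] [ 0.44668992 -0.27823655  0.03682966] 0.9998859463086424
```

View pics/s5z.png

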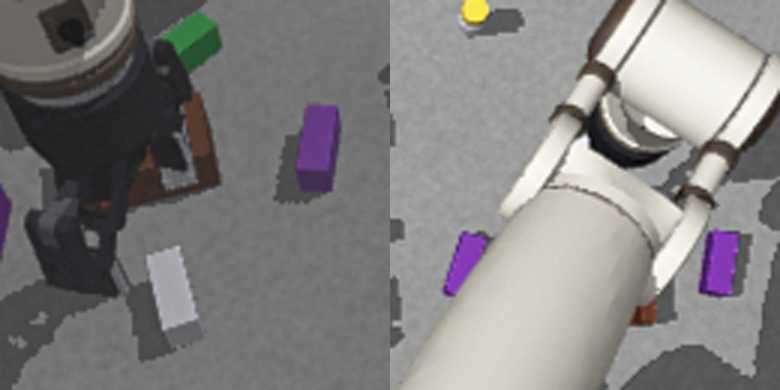

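```bash
python3 - <<'E'
from m import *
f=load('scene5');W=cloud(f)
hsv=cv2.cvtColor(f['pixels'],cv2.COLOR_RGB2HSV)
m=biggest(roi(f,(hsv[...,1]<40)&(hsv[...,2]>120)&(W[...,2]>.02)&(W[...,2]<.04),W,.57,.68,-.3,-.2))
print(m.sum(),np.nanmedian(W[m],0))
t=m&(hsv[...,2]>150)
print(t.sum(),np.nanmedian(W[t],0),rect(W[t]),rect(castpts(f,t,.03)))
v,u=np.nonzero(t);print(u.min(),u.max(),v.min(),v.max())
E
```

```text
316 [ 0.62253875 -0.25047078  0.02894061]
297 [ 0.62252562 -0.25049997  0.02899359] (array([ 621.4, -250.7]), array([59.5, 22.9]), 6.76) (array([ 622.4, -250.5]), array([58.3, 22.7]), 6.6)
179 195 262 289
```

Emit:
{"fn": "apply_moves", "kwargs": {
  "jaw": [85, 85, 85, 85, 85, 85, 85, 85],
  "xyz": [
    [0, 0, 0],
    [0, 0, 0],
    [0, 0, 0],
    [0, 0, 0],
    [0, 0, 0],
    [0, 0, 0],
    [0, 0, 0],
    [0, 0, 0]
  ],
  "spin": [-0.15, -0.3, -0.45, -0.6, -0.75, -0.9, -0.972, -0.972]
}}

```text
clock: 8.95
eef_pos: [0.6202, -0.2509, 0.0932]
eef_rot: [-0.0, 0.998, 0.058, -0.0]
contact_force: [-0.2, 0.7, -0.7]
opening: 0.995
```

```bash
python3 - <<'E'
from m import *
f=grab('scene','scene6')
print(r.sense()['eef_pos'],r.sense()['eef_rot'],r.sense()['qpos'])
s=cv2.imread('pics/scene6.png')
cv2.imwrite('pics/s6z.png',cv2.resize(s[180:310,130:260],None,fx=4,fy=4,interpolation=cv2.INTER_CUBIC))
E
```

```text
[ 0.62022335 -0.25083975  0.09321024] [-3.05263007e-05  9.98254441e-01  5.90598674e-02 -4.53715874e-05] [-5.64510688e-01  5.21998233e-01  1.42210966e+00 -3.68321287e-06
  1.19759408e+00  8.88098471e-01]
```

View pics/s6z.png

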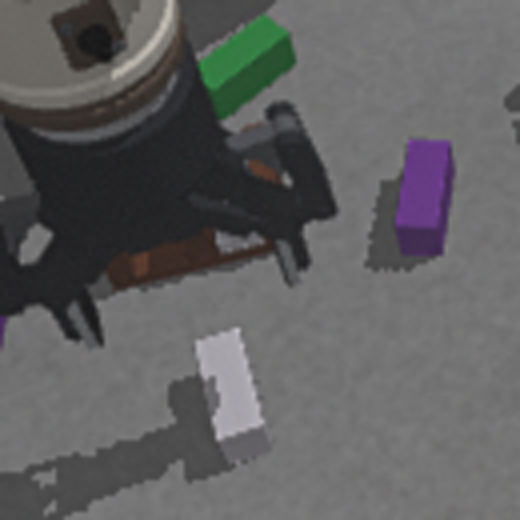

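Emit:
{"fn": "apply_moves", "kwargs": {
  "jaw": [85, 85, 85, 85, 60, 40, 15, 15, 15, 15, 15],
  "xyz": [
    [0, 0, -40],
    [0, 0, -80],
    [0, 0, -89],
    [0, 0, -89],
    [0, 0, -89],
    [0, 0, -89],
    [0, 0, -89],
    [0, 0, -89],
    [0, 0, -89],
    [0, 0, -89],
    [0, 0, -89]
  ],
  "spin": [0, 0, 0, 0, 0, 0, 0, 0, 0, 0, 0],
  "force": 40
}}

```text
clock: 10.1
eef_pos: [0.6211, -0.2514, 0.0056]
eef_rot: [0.001, 0.998, 0.057, 0.001]
contact_force: [-0.3, 1.3, 5.7]
opening: 0.273
```

Emit:
{"fn": "apply_moves", "kwargs": {
  "jaw": [15, 15, 15, 15, 15, 15, 15, 15, 15, 15, 15],
  "xyz": [
    [0, 0, 5],
    [0, 0, 20],
    [0, 0, 60],
    [0, 0, 100],
    [-5, 40, 100],
    [-10, 85, 100],
    [-15, 130, 100],
    [-22, 180, 100],
    [-27, 225, 100],
    [-27, 243, 100],
    [-27, 243, 100]
  ],
  "spin": [0, 0, 0, 0, 0, 0, 0, 0, 0, 0, 0],
  "force": 40
}}

```text
clock: 11.2
eef_pos: [0.5927, -0.0049, 0.1048]
eef_rot: [-0.0, 0.998, 0.059, -0.0]
contact_force: [0.9, -0.2, -1.2]
opening: 0.275
```

Emit:
{"fn": "apply_moves", "kwargs": {
  "jaw": [15, 15, 15],
  "xyz": [
    [0, 0, -15],
    [0, 0, -30],
    [0, 0, -30]
  ],
  "spin": [0, 0, 0]
}}

```text
clock: 11.5
eef_pos: [0.5906, -0.0085, 0.0704]
eef_rot: [-0.001, 0.998, 0.057, -0.003]
contact_force: [-1.4, -0.5, -1.8]
opening: 0.273
```

```bash
python3 - <<'E'
from m import *
f=grab('scene','scene7');g=grab('top','top7')
print(r.sense()['eef_pos'],r.sense()['eef_rot'],r.sense()['opening'],r.sense()['contact_force'])
s=cv2.imread('pics/scene7.png');a=cv2.imread('pics/top7.png')
cv2.imwrite('pics/s7z.png',cv2.resize(s[170:290,240:360],None,fx=5,fy=5,interpolation=cv2.INTER_CUBIC))
cv2.imwrite('pics/t7z.png',cv2.resize(a[170:290,220:340],None,fx=4,fy=4,interpolation=cv2.INTER_CUBIC))
E
```

```text
[ 0.59238962 -0.00867465  0.07292607] [-3.26610938e-04  9.98393219e-01  5.66504335e-02 -1.26574031e-03] 0.2796232053188271 [-0.21686293 -0.36587613 -0.91651768]
```

View pics/s7z.png

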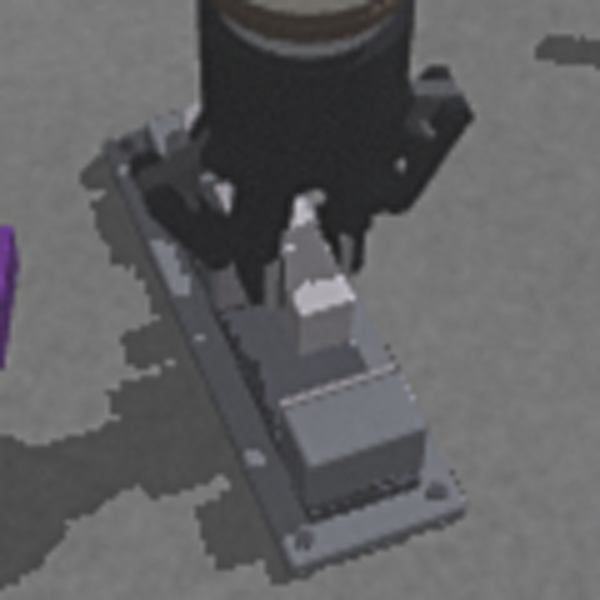

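View pics/t7z.png

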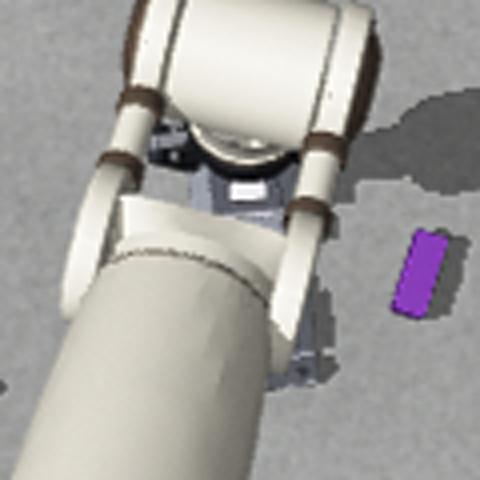

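```bash
python3 - <<'E'
from m import *
f=load('scene7');W=cloud(f)
o=np.array([.600,-.0075]);a=.115;e=np.array([np.cos(a),np.sin(a)]);nr=np.array([-e[1],e[0]])
def L(p): d=p[:2]-o; return np.round([d@e*1000,d@nr*1000],1)
def rp(u,v,h): return L(ray(f,240+u/5,170+v/5,h))
for nm,u,v,h in (('bar TL',300,311,.097),('bar TR',355,298,.097),('jaw inL',282,403,.056),('jaw inR',396,368,.056),('jaw outL',310,468,.056),('jaw outR',426,430,.056)):
    print(nm,rp(u,v,h))
hsv=cv2.cvtColor(f['pixels'],cv2.COLOR_RGB2HSV)
m=roi(f,(hsv[...,1]<60)&(W[...,2]>.05)&(W[...,2]<.062),W,.6,.7,-.06,.06);m=biggest(m)
print('fixed',rect(W[m]),L(np.array(rect(W[m])[0])/1000))
m=roi(f,(hsv[...,2]>100)&(W[...,2]>.07)&(W[...,2]<.11),W,.59,.66,-.04,.03);m=biggest(m)
P=W[m];d=P[:,:2]-o;lx=d@e*1000;ly=d@nr*1000
print('bar',m.sum(),np.percentile(lx,[2,50,98]),np.percentile(ly,[2,50,98]),np.percentile(P[:,2],[2,50,98]))
E
```

```text
bar TL [ 22.3 -10.7]
bar TR [24.3 11.8]
jaw inL [ 35.1 -23. ]
jaw inR [36.3 26.6]
jaw outL [ 67.  -23.8]
jaw outR [67.5 25.8]
fixed (array([647.2,  -0.9]), array([35.8, 53.6]), 7.52) [47.6  1.1]
bar 204 [-8.91671165 12.99105169 21.62172028] [-10.40125846   0.8655113   12.27875289] [0.07133365 0.09324834 0.09577451]
```

Emit:
{"fn": "apply_moves", "kwargs": {
  "jaw": [15, 15, 15, 15, 15, 15],
  "xyz": [
    [0, 0, -10],
    [0, 0, -20],
    [0, 0, -30],
    [0, 0, -40],
    [0, 0, -40],
    [0, 0, -40]
  ],
  "spin": [0, 0, 0, 0, 0, 0]
}}

```text
clock: 12.2
eef_pos: [0.593, -0.0078, 0.0339]
eef_rot: [-0.0, 0.998, 0.057, -0.0]
contact_force: [-0.2, -0.8, -2.0]
opening: 0.276
```

Bar bottom should now be about 28 mm high; lower to contact.

Emit:
{"fn": "apply_moves", "kwargs": {
  "jaw": [15, 15, 15, 15],
  "xyz": [
    [0, 0, -3],
    [0, 0, -6],
    [0, 0, -8],
    [0, 0, -8]
  ],
  "spin": [0, 0, 0, 0]
}}

```text
clock: 12.6
eef_pos: [0.593, -0.0078, 0.026]
eef_rot: [-0.0, 0.998, 0.057, -0.0]
contact_force: [-0.1, 0.6, -0.3]
opening: 0.267
```

```bash
python3 - <<'E'
from m import *
f=grab('scene','scene8')
print(r.sense()['eef_pos'],r.sense()['eef_rot'],r.sense()['opening'],r.sense()['contact_force'])
s=cv2.imread('pics/scene8.png')
cv2.imwrite('pics/s8z.png',cv2.resize(s[170:290,240:360],None,fx=5,fy=5,interpolation=cv2.INTER_CUBIC))
E
```

```text
[ 0.5931685  -0.00784332  0.02618978] [-2.25905899e-05  9.98351855e-01  5.73895919e-02 -8.52864676e-05] 0.27672512213291084 [-0.1628591  -0.424575   -1.43424929]
```

View pics/s8z.png

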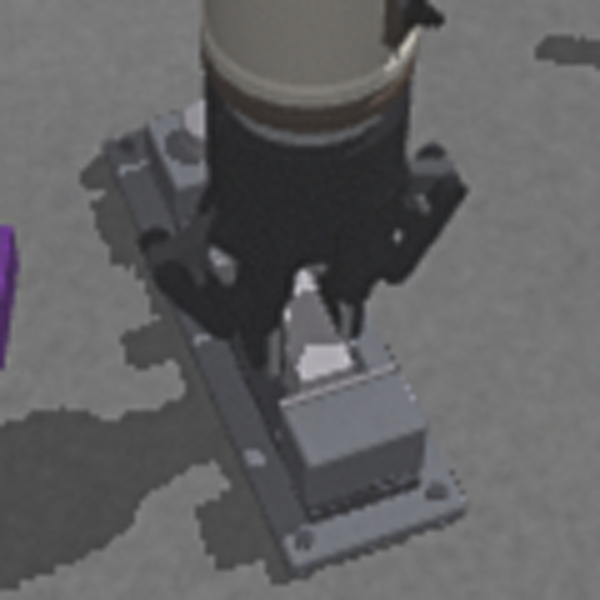

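Emit:
{"fn": "apply_moves", "kwargs": {
  "jaw": [15, 15, 15, 15],
  "xyz": [
    [0, 0, -1],
    [0, 0, -2],
    [0, 0, -2],
    [0, 0, -2]
  ],
  "spin": [0, 0, 0, 0]
}}

```text
clock: 13.05
eef_pos: [0.5935, -0.0079, 0.0256]
eef_rot: [0.0, 0.998, 0.057, 0.0]
contact_force: [-4.2, 0.7, 7.9]
opening: 0.275
```

Emit:
{"fn": "apply_moves", "kwargs": {
  "jaw": [30, 42, 42, 42, 42, 42, 42, 42, 42],
  "xyz": [
    [0, 0, 0],
    [0, 0, 0],
    [0, 0, 0],
    [0, 0, 0],
    [0, 0, 10],
    [0, 0, 35],
    [0, 0, 70],
    [0, 0, 110],
    [0, 0, 110]
  ],
  "spin": [0, 0, 0, 0, 0, 0, 0, 0, 0]
}}

```text
clock: 13.95
eef_pos: [0.5978, -0.0088, 0.1421]
eef_rot: [0.002, 0.998, 0.057, 0.006]
contact_force: [1.6, -0.5, 0.4]
opening: 0.49
```

```bash
python3 - <<'E'
from m import *
f=grab('scene','scene9');grab('top','top9')
print(r.sense()['eef_pos'],r.sense()['qpos'])
s=cv2.imread('pics/scene9.png')
cv2.imwrite('pics/s9z.png',cv2.resize(s[150:290,230:370],None,fx=4.5,fy=4.5,interpolation=cv2.INTER_CUBIC))
E
```

```text
[ 0.5942546  -0.00809022  0.13621819] [-2.16727893e-01  2.92437474e-01  1.63453906e+00 -5.34791053e-05
  1.21118179e+00  1.23920259e+00]
```

View pics/s9z.png

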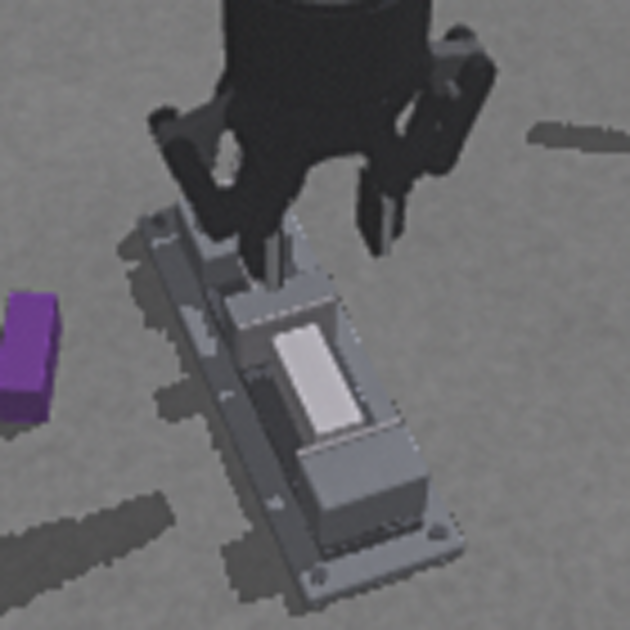

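```bash
python3 - <<'E'
from m import *
f=load('scene9');W=cloud(f)
o=np.array([.600,-.0075]);a=.115;e=np.array([np.cos(a),np.sin(a)]);nr=np.array([-e[1],e[0]])
def L(c): d=np.array(c)/1000-o; return np.round([d@e*1000,d@nr*1000],1)
hsv=cv2.cvtColor(f['pixels'],cv2.COLOR_RGB2HSV)
m=biggest(roi(f,(hsv[...,1]<60)&(hsv[...,2]>165)&(W[...,2]>.04)&(W[...,2]<.056),W,.55,.65,-.04,.03))
q=rect(castpts(f,m,.05));print('bar',m.sum(),q,L(q[0]),np.nanmedian(W[m][:,2]))
for x0,x1 in((.6,.7),(.53,.575)):
  m=biggest(roi(f,(hsv[...,1]<60)&(hsv[...,2]<165)&(W[...,2]>.05)&(W[...,2]<.062),W,x0,x1,-.06,.06))
  q=rect(castpts(f,m,.056));print('jaw',m.sum(),q,L(q[0]))
E
```

```text
bar 236 (array([594.8,  -7.5]), array([58.1, 21.5]), 6.65) [-5.2  0.6] 0.04908350820228152
jaw 398 (array([649.7,  -1.4]), array([35.1, 53.8]), 7.38) [50.1  0.4]
jaw 209 (array([551.2, -13.3]), array([23.3, 54.4]), 7.94) [-49.1  -0.2]
```

Emit:
{"fn": "apply_moves", "kwargs": {
  "jaw": [45, 45, 45, 45, 45, 45, 45, 45],
  "xyz": [
    [-40, 2, 0],
    [-80, 4, 0],
    [-120, 6, 0],
    [-152, 6, 0],
    [-152, 6, 0],
    [-152, 6, -15],
    [-152, 6, -25],
    [-152, 6, -25]
  ],
  "spin": [-0.14, -0.28, -0.42, -0.56, -0.56, -0.56, -0.56, -0.56]
}}

```text
clock: 14.85
eef_pos: [0.4398, -0.0014, 0.1071]
eef_rot: [-0.0, 0.975, -0.221, -0.002]
contact_force: [-0.7, 0.3, -0.8]
opening: 0.531
```

```bash
python3 - <<'E'
from m import *
f=grab('scene','scene10');grab('top','top10')
s0=r.sense();q=s0['eef_rot'];print(s0['eef_pos'],np.rad2deg(2*np.arctan2(q[2],q[1]))-90,s0['qpos'])
s=cv2.imread('pics/scene10.png');a=cv2.imread('pics/top10.png')
cv2.imwrite('pics/s10z.png',np.hstack([cv2.resize(s[130:250,230:350],None,fx=3.3,fy=3.3,interpolation=cv2.INTER_CUBIC),cv2.resize(a[200:320,220:340],None,fx=3.3,fy=3.3,interpolation=cv2.INTER_CUBIC)]))
E
```

```text
[ 0.44112684 -0.00179696  0.10883224] -115.49133940289374 [-2.79364898e-01 -5.59556496e-02  2.07704860e+00  4.11656986e-05
  1.12200579e+00  1.73632134e+00]
```

View pics/s10z.png

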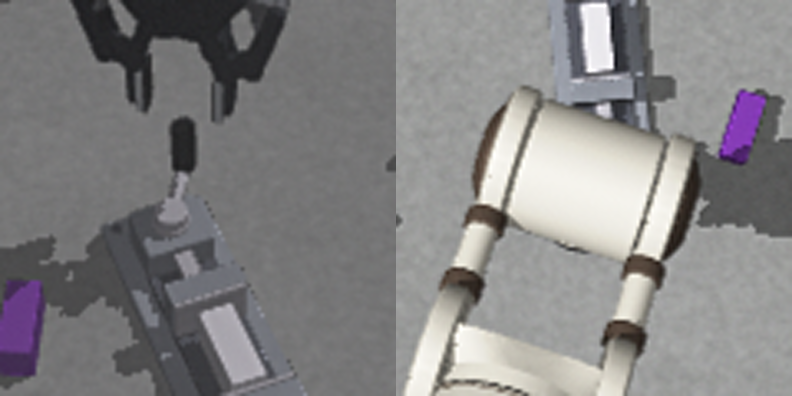

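Emit:
{"fn": "apply_moves", "kwargs": {
  "jaw": [45, 45, 45, 45, 25, 10, 10, 10, 10],
  "xyz": [
    [0, 0, -15],
    [0, 0, -30],
    [0, 0, -41],
    [0, 0, -41],
    [0, 0, -41],
    [0, 0, -41],
    [0, 0, -41],
    [0, 0, -41],
    [0, 0, -41]
  ],
  "spin": [0, 0, 0, 0, 0, 0, 0, 0, 0],
  "force": 30
}}

```text
clock: 15.85
eef_pos: [0.442, -0.002, 0.0691]
eef_rot: [-0.0, 0.975, -0.221, 0.001]
contact_force: [-0.3, 0.4, 5.2]
opening: 0.195
```

```bash
python3 - <<'E'
from m import *
f=grab('scene','scene11')
s0=r.sense();q=s0['eef_rot'];print(s0['eef_pos'],s0['opening']*85.4,s0['contact_force'],np.rad2deg(2*np.arctan2(q[2],q[1]))-90)
s=cv2.imread('pics/scene11.png')
cv2.imwrite('pics/s11z.png',cv2.resize(s[130:250,230:350],None,fx=4,fy=4,interpolation=cv2.INTER_CUBIC))
# arc plan
c=np.array([481.2,-21.2]);p0=s0['eef_pos'][:2]*1000;d=p0-c;print('r',np.hypot(*d),np.rad2deg(np.arctan2(d[1],d[0])))
ang0=np.arctan2(d[1],d[0]);
for t in np.arange(0,2.0,.1):
    p=c+45*np.array([np.cos(ang0+t),np.sin(ang0+t)]); print(round(t,2),np.round(p-c-45*np.array([np.cos(ang0),np.sin(ang0)]),1))
E
```

```text
[ 0.44200841 -0.00200279  0.06914163] 16.978852980597132 [0.16890898 0.40387703 6.07525074] -115.50489173218217
r 43.64073169513272 153.9030112307027
0.0 [0. 0.]
0.1 [-1.8 -4.1]
0.2 [-3.1 -8.4]
0.3 [ -4.  -12.8]
0.4 [ -4.5 -17.3]
0.5 [ -4.5 -21.8]
0.6 [ -4.1 -26.3]
0.7 [ -3.2 -30.7]
0.8 [ -1.9 -35. ]
0.9 [ -0.2 -39.1]
1.0 [  1.9 -43.1]
1.1 [  4.4 -46.8]
1.2 [  7.3 -50.3]
1.3 [ 10.5 -53.4]
1.4 [ 14.  -56.3]
1.5 [ 17.8 -58.7]
1.6 [ 21.8 -60.8]
1.7 [ 26.  -62.4]
1.8 [ 30.3 -63.6]
1.9 [ 34.7 -64.4]
```

View pics/s11z.png

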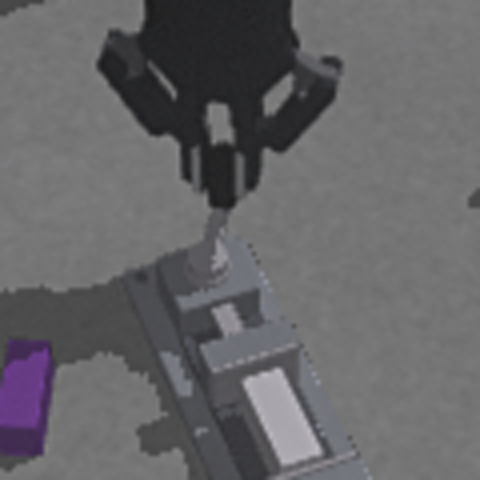

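Emit:
{"fn": "apply_moves", "kwargs": {
  "jaw": [10, 10, 10, 10, 10, 10, 10, 10, 10],
  "xyz": [
    [-1.8, -4.1, 0],
    [-3.1, -8.4, 0],
    [-4, -12.8, 0],
    [-4.5, -17.3, 0],
    [-4.5, -21.8, 0],
    [-4.1, -26.3, 0],
    [-3.2, -30.7, 0],
    [-1.9, -35, 0],
    [-1.9, -35, 0]
  ],
  "spin": [0.1, 0.2, 0.3, 0.4, 0.5, 0.6, 0.7, 0.8, 0.8],
  "force": 30
}}

```text
clock: 16.8
eef_pos: [0.4406, -0.0369, 0.0691]
eef_rot: [0.0, 0.984, 0.177, 0.001]
contact_force: [1.6, 3.8, 4.4]
opening: 0.198
```

```bash
python3 - <<'E'
from m import *
f=grab('scene','scene12')
s0=r.sense();q=s0['eef_rot'];print(s0['eef_pos'],s0['opening']*85.4,s0['contact_force'],np.rad2deg(2*np.arctan2(q[2],q[1]))-90)
s=cv2.imread('pics/scene12.png')
cv2.imwrite('pics/s12z.png',cv2.resize(s[130:250,230:350],None,fx=4,fy=4,interpolation=cv2.INTER_CUBIC))
E
```

```text
[ 0.44054019 -0.03688267  0.06908144] 16.63454166378529 [2.87120708 3.59917544 5.61639018] -69.7762439782392
```

View pics/s12z.png

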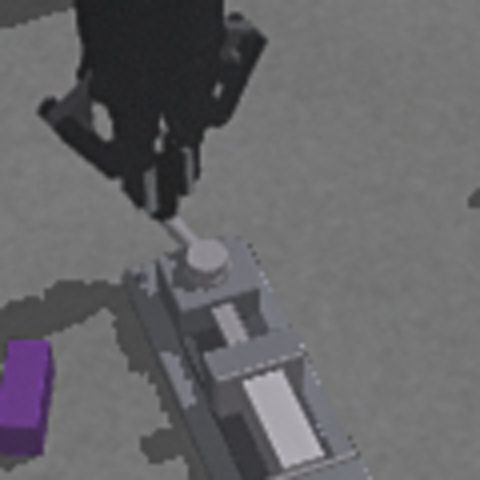

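Emit:
{"fn": "apply_moves", "kwargs": {
  "jaw": [10, 10, 10, 10, 10, 10, 10, 10],
  "xyz": [
    [1.7, -4.1, 0],
    [3.8, -8.1, 0],
    [6.3, -11.8, 0],
    [9.2, -15.3, 0],
    [12.4, -18.4, 0],
    [15.9, -21.3, 0],
    [19.7, -23.7, 0],
    [19.7, -23.7, 0]
  ],
  "spin": [0.1, 0.2, 0.3, 0.4, 0.5, 0.6, 0.7, 0.7],
  "force": 30
}}

```text
clock: 17.65
eef_pos: [0.4603, -0.0597, 0.0691]
eef_rot: [-0.0, 0.864, 0.503, 0.001]
contact_force: [2.9, 8.1, 7.0]
opening: 0.196
```

```bash
python3 - <<'E'
from m import *
f=grab('scene','scene13')
s0=r.sense();q=s0['eef_rot'];print(s0['eef_pos'],s0['opening']*85.4,s0['contact_force'],np.rad2deg(2*np.arctan2(q[2],q[1]))-90)
c=np.array([481.2,-21.2]);d=s0['eef_pos'][:2]*1000-c;print('r',np.hypot(*d),np.rad2deg(np.arctan2(d[1],d[0]))%360-126.6)
s=cv2.imread('pics/scene13.png')
cv2.imwrite('pics/s13z.png',cv2.resize(s[150:290,230:370],None,fx=4,fy=4,interpolation=cv2.INTER_CUBIC))
ang0=np.arctan2(d[1],d[0])
for t in np.arange(0,.6,.05):
    p=45*np.array([np.cos(ang0+t),np.sin(ang0+t)]); print(round(t,2),np.round(p-45*np.array([np.cos(ang0),np.sin(ang0)]),1))
E
```

```text
[ 0.46025295 -0.05967241  0.0690734 ] 17.00331436908581 [2.81007128 6.15414488 6.42930873] -29.677321487778443
r 43.80531424432574 114.83306221758116
0.0 [0. 0.]
0.05 [ 2. -1.]
0.1 [ 4.1 -2. ]
0.15 [ 6.1 -2.8]
0.2 [ 8.3 -3.5]
0.25 [10.4 -4.1]
0.3 [12.6 -4.6]
0.35 [14.9 -5. ]
0.4 [17.1 -5.3]
0.45 [19.3 -5.4]
0.5 [21.6 -5.5]
0.55 [23.8 -5.4]
```

View pics/s13z.png

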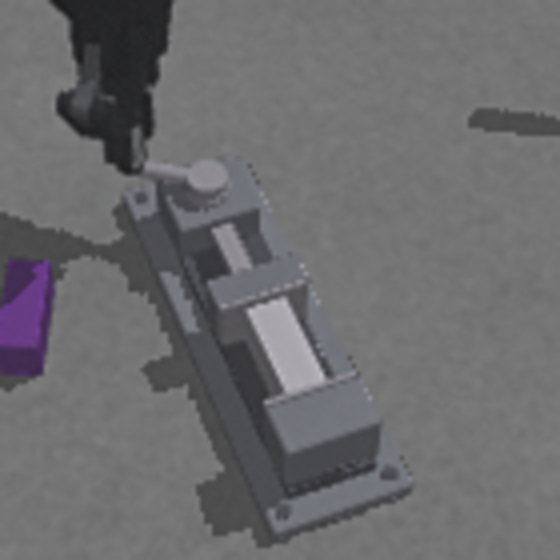

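Emit:
{"fn": "apply_moves", "kwargs": {
  "jaw": [10, 10, 10, 10, 10, 10],
  "xyz": [
    [2, -0.5, 0],
    [4, -1.2, 0],
    [6.1, -1.8, 0],
    [8.3, -2.5, 0],
    [8.3, -2.5, 0],
    [8.3, -2.5, 0]
  ],
  "spin": [0.05, 0.1, 0.15, 0.2, 0.2, 0.2],
  "force": 40
}}

```text
clock: 18.3
eef_pos: [0.4672, -0.0627, 0.0691]
eef_rot: [-0.0, 0.81, 0.586, -0.0]
contact_force: [-3.6, 4.6, 11.2]
opening: 0.194
```

Emit:
{"fn": "apply_moves", "kwargs": {
  "jaw": [10, 10, 10, 10],
  "xyz": [
    [2.2, -0.6, 0],
    [4.4, -1.1, 0],
    [4.4, -1.1, 0],
    [4.4, -1.1, 0]
  ],
  "spin": [0.05, 0.1, 0.1, 0.1],
  "force": 60
}}

```text
clock: 18.7
eef_pos: [0.4688, -0.0626, 0.0689]
eef_rot: [-0.004, 0.78, 0.626, -0.002]
contact_force: [-14.2, 6.7, 22.7]
opening: 0.19
```

Emit:
{"fn": "apply_moves", "kwargs": {
  "jaw": [10, 10, 10, 10],
  "xyz": [
    [1.5, -0.3, 0],
    [1.5, -0.3, 0],
    [1.5, -0.3, 0],
    [1.5, -0.3, 0]
  ],
  "spin": [0.03, 0.03, 0.03, 0.03]
}}

```text
clock: 19.1
eef_pos: [0.4695, -0.0629, 0.0689]
eef_rot: [-0.004, 0.77, 0.637, -0.003]
contact_force: [-17.8, 7.2, 25.1]
opening: 0.188
```

```bash
python3 - <<'E'
from m import *
f=grab('scene','scene14')
s0=r.sense();q=s0['eef_rot'];print(s0['eef_pos'],s0['opening']*85.4,s0['contact_force'],np.rad2deg(2*np.arctan2(q[2],q[1]))-90,s0['qpos'])
c=np.array([481.2,-21.2]);d=s0['eef_pos'][:2]*1000-c;print('r',np.hypot(*d),np.deg2rad(np.rad2deg(np.arctan2(d[1],d[0]))%360-126.6))
s=cv2.imread('pics/scene14.png')
cv2.imwrite('pics/s14z.png',cv2.resize(s[150:290,230:370],None,fx=4,fy=4,interpolation=cv2.INTER_CUBIC))
E
```

```text
[ 0.46951852 -0.06287427  0.06886202] 16.096129193562266 [-17.31630753   6.89177746  25.21119278] -10.788742414654493 [-3.88524522e-01  1.05382541e-01  2.00429457e+00 -8.47804773e-04
  1.04250194e+00 -1.99794224e-01]
r 43.28049712953671 2.229511286292818
```

View pics/s14z.png

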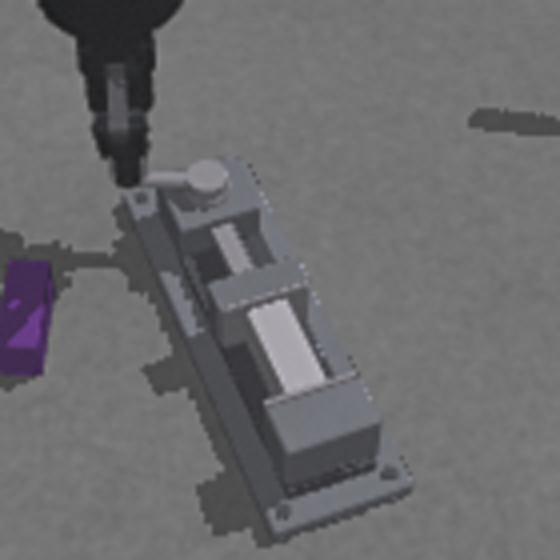

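Emit:
{"fn": "apply_moves", "kwargs": {
  "jaw": [30, 45, 45, 45, 45, 45, 45],
  "xyz": [
    [-1.5, 0, 0],
    [-2.5, 0, 0],
    [-2.5, 0, 0],
    [-2.5, 0, 25],
    [-2.5, 0, 60],
    [-2.5, 0, 100],
    [-2.5, 0, 100]
  ],
  "spin": [0, 0, 0, 0, 0, 0, 0]
}}

```text
clock: 19.85
eef_pos: [0.4745, -0.0661, 0.1741]
eef_rot: [0.005, 0.77, 0.638, 0.003]
contact_force: [0.7, -0.4, 0.6]
opening: 0.522
```

```bash
python3 - <<'E'
from m import *
f=grab('scene','scene15')
s0=r.sense();q=s0['eef_rot'];print(s0['eef_pos'],s0['opening']*85.4,s0['contact_force'],np.rad2deg(2*np.arctan2(q[2],q[1]))-90)
s=cv2.imread('pics/scene15.png')
cv2.imwrite('pics/s15z.png',cv2.resize(s[130:290,230:370],None,fx=4,fy=4,interpolation=cv2.INTER_CUBIC))
E
```

```text
[ 0.47293294 -0.06553042  0.17127342] 44.94242741762537 [-0.64957645  0.75144767 -0.23363856] -10.69785616107491
```

View pics/s15z.png

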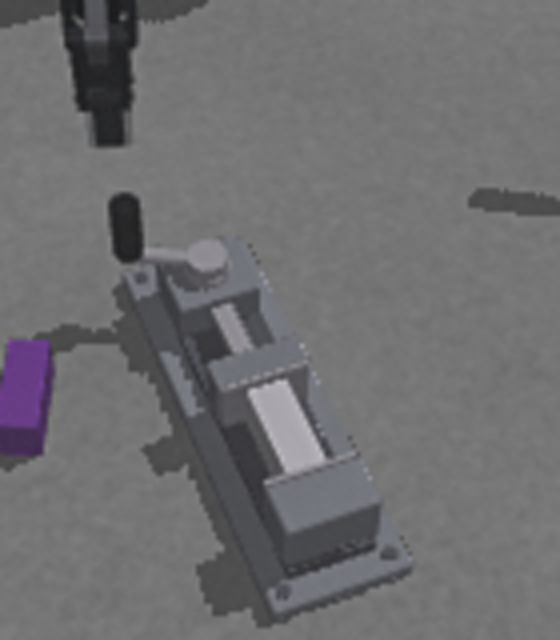

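Emit:
{"fn": "apply_moves", "kwargs": {
  "jaw": [30, 10, 0, 0, 0, 0, 0, 0, 0, 0, 0, 0],
  "xyz": [
    [-10, 35, 10],
    [-25, 75, 10],
    [-40, 120, 10],
    [-55, 165, 10],
    [-70, 210, 10],
    [-80, 255, 10],
    [-90, 300, 10],
    [-98, 334, 10],
    [-98, 334, 10],
    [-98, 334, 10],
    [-98, 334, 10],
    [-98, 334, 10]
  ],
  "spin": [-0.1, -0.2, -0.3, -0.4, -0.5, -0.6, -0.7, -0.8, -0.9, -1.0, -1.07, -1.07]
}}

```text
clock: 21.1
eef_pos: [0.372, 0.2693, 0.1768]
eef_rot: [0.0, 0.988, 0.157, -0.001]
contact_force: [-0.4, -0.1, -0.8]
opening: -0.002
```

```bash
python3 - <<'E'
from m import *
f=grab('scene','scene16');g=grab('top','top16')
s0=r.sense();q=s0['eef_rot'];print(s0['eef_pos'],s0['opening']*85.4,s0['contact_force'],np.rad2deg(2*np.arctan2(q[2],q[1]))-90,s0['qpos'])
W=cloud(f);mx=f['pixels'].max(-1)
k=biggest(roi(f,(mx<50)&(W[...,2]>.06)&(W[...,2]<.11),W,.4,.52,-.1,.02))
P=W[k];print('knob',k.sum(),np.nanmean(P,0).round(4))
Wg=cloud(g);mx=g['pixels'].max(-1)
k=roi(g,(mx<50)&(Wg[...,2]>.08)&(Wg[...,2]<.11),Wg,.4,.52,-.1,.02)
print('top knob',k.sum(),np.nanmean(Wg[k],0).round(4), castpts(g,k,.096).mean(0) if k.any() else '')
s=cv2.imread('pics/scene16.png');a=cv2.imread('pics/top16.png')
cv2.imwrite('pics/s16z.png',np.hstack([cv2.resize(s[80:230,350:480],None,fx=3,fy=3,interpolation=cv2.INTER_CUBIC),cv2.resize(a[170:320,130:260],None,fx=3,fy=3,interpolation=cv2.INTER_CUBIC)]))
E
```

```text
[0.37225811 0.2692325  0.1772143 ] -0.012343931159804212 [-0.44585069 -0.05015096  0.03450059] -71.89000882928997 [ 3.62205506e-01 -9.76626358e-02  1.96903741e+00 -1.40331478e-04
  1.27205534e+00  1.61696428e+00]
knob 107 [ 0.4715 -0.0629  0.0817]
top knob 35 [ 0.4644 -0.0642  0.0955] [ 0.46437762 -0.06417699  0.096     ]
```

View pics/s16z.png

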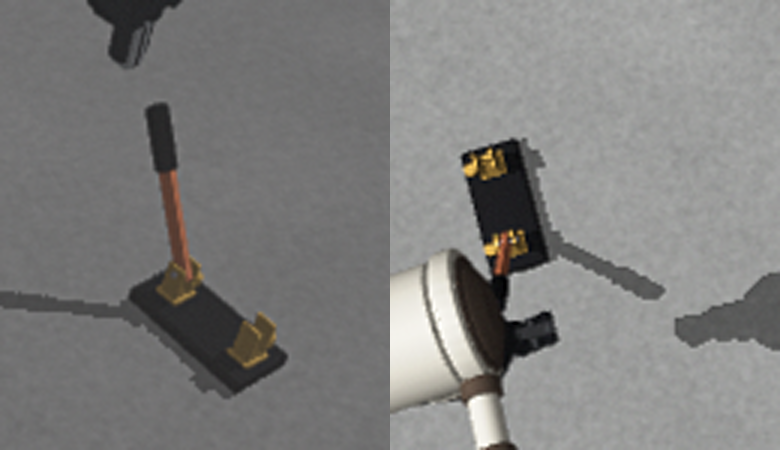

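Emit:
{"fn": "apply_moves", "kwargs": {
  "jaw": [0, 0, 10, 20, 45, 45, 45, 45, 45, 45, 45, 45],
  "xyz": [
    [10, -35, 0],
    [20, -75, 0],
    [30, -120, 0],
    [43, -165, 0],
    [58, -210, 0],
    [73, -255, 0],
    [88, -300, 0],
    [94, -332, 0],
    [94, -332, -30],
    [94, -332, -65],
    [94, -332, -65],
    [94, -332, -65]
  ],
  "spin": [0.1, 0.2, 0.3, 0.4, 0.5, 0.6, 0.7, 0.8, 0.9, 0.9, 0.9, 0.9]
}}

```text
clock: 22.4
eef_pos: [0.4663, -0.0623, 0.1132]
eef_rot: [-0.001, 0.821, 0.571, -0.0]
contact_force: [-0.4, -0.1, 0.9]
opening: 0.526
```

```bash
python3 - <<'E'
from m import *
f=grab('scene','scene17')
s0=r.sense();q=s0['eef_rot'];print(s0['eef_pos'],s0['opening']*85.4,s0['contact_force'],np.rad2deg(2*np.arctan2(q[2],q[1]))-90)
s=cv2.imread('pics/scene17.png')
cv2.imwrite('pics/s17z.png',cv2.resize(s[130:290,230:370],None,fx=3.7,fy=3.7,interpolation=cv2.INTER_CUBIC))
E
```

```text
[ 0.46737665 -0.06263012  0.11445818] 44.785086095404 [1.12464911 0.35504065 0.14828487] -20.365440424884696
```

View pics/s17z.png

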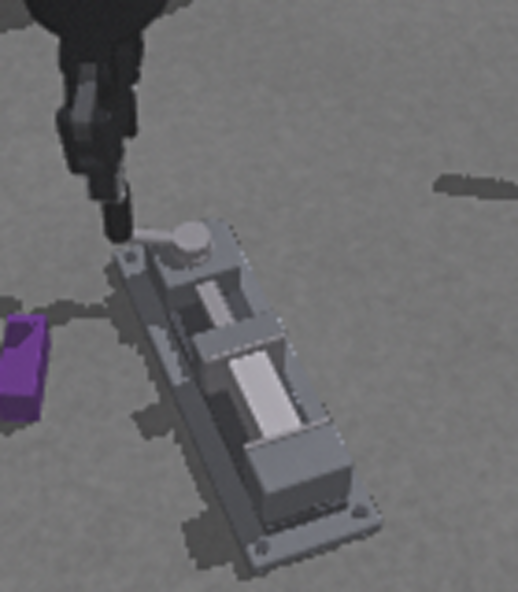

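Emit:
{"fn": "apply_moves", "kwargs": {
  "jaw": [45, 45, 45, 45, 30, 22, 10, 10, 10, 10],
  "xyz": [
    [0, 0, -20],
    [0, 0, -40],
    [0, 0, -45],
    [0, 0, -45],
    [0, 0, -45],
    [0, 0, -45],
    [0, 0, -45],
    [0, 0, -45],
    [0, 0, -45],
    [0, 0, -45]
  ],
  "spin": [0, 0, 0, 0, 0, 0, 0, 0, 0, 0],
  "force": 30
}}

```text
clock: 23.45
eef_pos: [0.4666, -0.0625, 0.0696]
eef_rot: [-0.0, 0.821, 0.571, -0.0]
contact_force: [-5.2, 1.5, 8.3]
opening: 0.198
```

Emit:
{"fn": "apply_moves", "kwargs": {
  "jaw": [10, 10, 10],
  "xyz": [
    [1.2, -0.4, 0],
    [2.4, -0.8, 0],
    [2.4, -0.8, 0]
  ],
  "spin": [0.03, 0.06, 0.06]
}}

```text
clock: 23.75
eef_pos: [0.4678, -0.0627, 0.0695]
eef_rot: [-0.002, 0.803, 0.595, -0.001]
contact_force: [-10.4, 2.6, 14.1]
opening: 0.2
```

Emit:
{"fn": "apply_moves", "kwargs": {
  "jaw": [10, 10, 10, 10],
  "xyz": [
    [1.2, -0.3, 0],
    [2.4, -0.6, 0],
    [3, -0.8, 0],
    [3, -0.8, 0]
  ],
  "spin": [0.02, 0.04, 0.04, 0.04],
  "force": 50
}}

```text
clock: 24.15
eef_pos: [0.469, -0.0631, 0.0694]
eef_rot: [-0.004, 0.792, 0.611, -0.003]
contact_force: [-18.4, 3.6, 21.3]
opening: 0.191
```

Emit:
{"fn": "apply_moves", "kwargs": {
  "jaw": [10, 10, 10, 10],
  "xyz": [
    [-1, 0.3, 0],
    [-2, 0.6, 0],
    [-3, 0.8, 0],
    [-3, 0.8, 0]
  ],
  "spin": [0, 0, 0, 0]
}}

```text
clock: 24.55
eef_pos: [0.4685, -0.0629, 0.0696]
eef_rot: [-0.001, 0.792, 0.611, -0.0]
contact_force: [-8.0, 2.4, 10.7]
opening: 0.191
```

Emit:
{"fn": "apply_moves", "kwargs": {
  "jaw": [10, 10, 10],
  "xyz": [
    [-1, 0.3, 0],
    [-2, 0.6, 0],
    [-2, 0.6, 0]
  ],
  "spin": [0, 0, 0]
}}

```text
clock: 24.85
eef_pos: [0.468, -0.0628, 0.0697]
eef_rot: [0.001, 0.792, 0.61, 0.001]
contact_force: [-2.3, 2.3, 6.6]
opening: 0.191
```

Emit:
{"fn": "apply_moves", "kwargs": {
  "jaw": [20, 26, 34, 45, 45, 45, 45, 45],
  "xyz": [
    [0, 0, 0],
    [0, 0, 0],
    [0, 0, 0],
    [0, 0, 0],
    [0, 0, 20],
    [0, 0, 50],
    [0, 0, 90],
    [0, 0, 105]
  ],
  "spin": [0, 0, 0, 0, 0, 0, 0, 0]
}}

```text
clock: 25.65
eef_pos: [0.4692, -0.0635, 0.1773]
eef_rot: [0.003, 0.792, 0.611, 0.002]
contact_force: [0.4, -0.5, 0.4]
opening: 0.525
```

Emit:
{"fn": "apply_moves", "kwargs": {
  "jaw": [30, 10, 0, 0, 0, 0, 0, 0, 0, 0, 0, 0],
  "xyz": [
    [-10, 35, 0],
    [-20, 75, 0],
    [-35, 120, 0],
    [-50, 165, 0],
    [-63, 210, 0],
    [-75, 255, 0],
    [-85, 300, 0],
    [-95, 332, 0],
    [-95, 332, 0],
    [-95, 332, 0],
    [-95, 332, 0],
    [-95, 332, 0]
  ],
  "spin": [-0.1, -0.2, -0.3, -0.4, -0.5, -0.6, -0.7, -0.8, -0.9, -0.97, -0.97, -0.97]
}}

```text
clock: 26.85
eef_pos: [0.3722, 0.2692, 0.1733]
eef_rot: [0.0, 0.985, 0.172, 0.0]
contact_force: [-0.6, -0.5, 0.1]
opening: 0.001
```

```bash
python3 - <<'E'
from m import *
f=grab('scene','scene18');g=grab('top','top18')
s0=r.sense();q=s0['eef_rot'];print(s0['eef_pos'],s0['opening']*85.4,s0['contact_force'],np.rad2deg(2*np.arctan2(q[2],q[1]))-90,s0['qpos'])
for t in('16','18'):
    f=load('scene'+t);W=cloud(f);mx=f['pixels'].max(-1)
    k=biggest(roi(f,(mx<50)&(W[...,2]>.06)&(W[...,2]<.11),W,.4,.52,-.1,.02));v,u=np.nonzero(k)
    print('knob',k.sum(),np.nanmean(W[k],0).round(4),u.mean(),v.mean())
    g=load('top'+t);Wg=cloud(g);mx=g['pixels'].max(-1)
    k=roi(g,(mx<50)&(Wg[...,2]>.08)&(Wg[...,2]<.11),Wg,.4,.52,-.1,.02)
    print('top knob',k.sum(), castpts(g,k,.096).mean(0))
E
```

```text
[0.37228552 0.26910766 0.17328366] -0.1917522457608948 [0.45928603 0.05303104 1.42785727] -70.20700900751861 [ 3.61837989e-01 -9.49339459e-02  1.97469274e+00 -1.52267712e-05
  1.26177863e+00  1.58718608e+00]
knob 107 [ 0.4715 -0.0629  0.0817] 261.0373831775701 186.09345794392524
top knob 35 [ 0.46437762 -0.06417699  0.096     ]
knob 107 [ 0.4717 -0.063   0.0818] 261.0093457943925 186.1214953271028
top knob 35 [ 0.46452465 -0.06394317  0.096     ]
```

Emit:
{"fn": "apply_moves", "kwargs": {
  "jaw": [0, 0, 0, 0, 0, 0, 0, 0, 0, 0, 0, 0],
  "xyz": [
    [0, 0, -25],
    [0, 0, -43],
    [0, 0, -43],
    [10, 3, -43],
    [19, 6, -43],
    [29, 9, -43],
    [38, 12, -43],
    [48, 15, -43],
    [57, 18, -43],
    [67, 21, -43],
    [76, 24, -43],
    [76, 24, -43]
  ],
  "spin": [0, 0, 0, 0, 0, 0, 0, 0, 0, 0, 0, 0]
}}

```text
clock: 28.15
eef_pos: [0.4493, 0.2935, 0.1301]
eef_rot: [0.0, 0.985, 0.171, 0.0]
contact_force: [0.1, 0.4, 0.5]
opening: -0.0
```

```bash
python3 - <<'E'
from m import *
f=grab('scene','scene19')
s0=r.sense();q=s0['eef_rot'];print(s0['eef_pos'],s0['contact_force'])
s=cv2.imread('pics/scene19.png')
cv2.imwrite('pics/s19z.png',cv2.resize(s[80:230,350:480],None,fx=3.7,fy=3.7,interpolation=cv2.INTER_CUBIC))
E
```

```text
[0.44846756 0.29329396 0.12978283] [ 0.0464213  -1.08412219  0.72129202]
```

View pics/s19z.png

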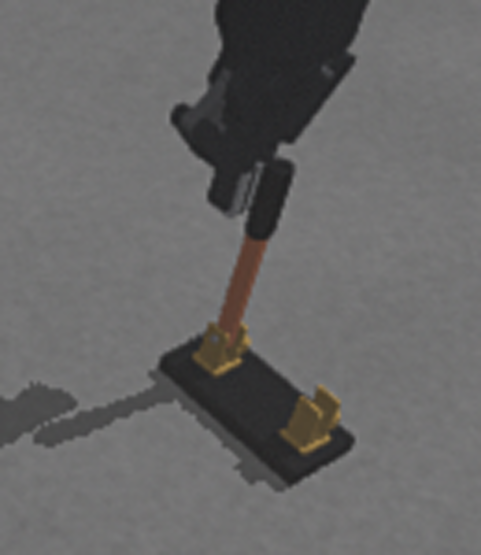

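Emit:
{"fn": "apply_moves", "kwargs": {
  "jaw": [0, 0, 0, 0, 0, 0, 0, 0, 0],
  "xyz": [
    [10, 3, 0],
    [19, 6, 0],
    [29, 9, 0],
    [38, 12, 0],
    [48, 15, 0],
    [57, 18, 0],
    [57, 18, 0],
    [57, 18, 0],
    [57, 18, 0]
  ],
  "spin": [0, 0, 0, 0, 0, 0, 0, 0, 0]
}}

```text
clock: 29.1
eef_pos: [0.5048, 0.3113, 0.1301]
eef_rot: [0.0, 0.985, 0.172, -0.0]
contact_force: [-0.3, -0.1, -0.1]
opening: 0.001
```

```bash
python3 - <<'E'
from m import *
f=grab('scene','scene20')
s0=r.sense();q=s0['eef_rot'];print(s0['eef_pos'],s0['contact_force'])
s=cv2.imread('pics/scene20.png')
cv2.imwrite('pics/s20z.png',cv2.resize(s[80:230,350:480],None,fx=3.7,fy=3.7,interpolation=cv2.INTER_CUBIC))
E
```

```text
[0.50473943 0.31128791 0.13020801] [ 0.58636716 -0.72668401  0.30186977]
```

View pics/s20z.png

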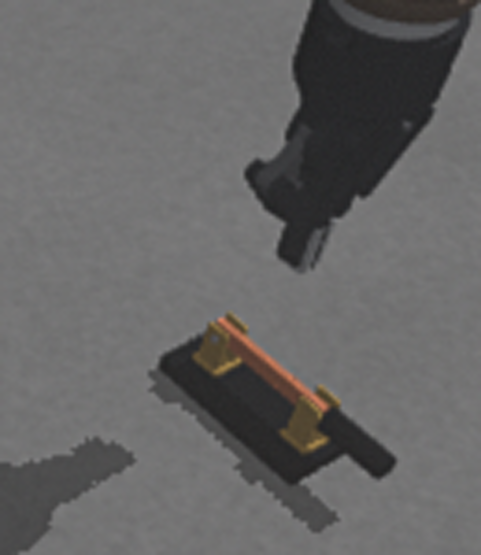

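Emit:
{"fn": "apply_moves", "kwargs": {
  "jaw": [0, 0, 0, 0, 0, 0, 0],
  "xyz": [
    [30, 10, 0],
    [60, 19, 0],
    [82, 26, 0],
    [82, 26, -30],
    [82, 26, -60],
    [82, 26, -65],
    [82, 26, -65]
  ],
  "spin": [0, 0, 0, 0, 0, 0, 0]
}}

```text
clock: 29.85
eef_pos: [0.5859, 0.337, 0.0642]
eef_rot: [0.0, 0.985, 0.172, -0.001]
contact_force: [0.4, -0.2, 0.3]
opening: 0.001
```

```bash
python3 - <<'E'
from m import *
F=load('scene20');W=cloud(F);im=F['pixels'];mx=im.max(-1)
e=np.array([.951,.309]);h=np.array([475.2,300.9])
m=(mx<60)&(W[...,2]>.025)&(W[...,2]<.09)
d=W[...,:2]*1000-h;le=d@e;ln=d@np.array([-.309,.951])
m&=(le>88)&(le<150)&(abs(ln)<30)
print('handle',m.sum(),np.nanmean(W[m],0),'le',np.percentile(le[m],[2,98]),'ln',np.percentile(ln[m],[2,98]),'z',np.percentile(W[m][:,2],[50,90,98]))
for lo in range(90,145,10):
    k=m&(le>lo)&(le<lo+10); print(lo,np.percentile(W[k][:,2],90).round(4),np.median(ln[k]).round(1))
hsv=cv2.cvtColor(im,cv2.COLOR_RGB2HSV)
f=grab('scene','scene21');s0=r.sense();print(s0['eef_pos'],s0['contact_force'])
s=cv2.imread('pics/scene21.png')
cv2.imwrite('pics/s21z.png',cv2.resize(s[80:230,350:480],None,fx=3.7,fy=3.7,interpolation=cv2.INTER_CUBIC))
E
```

```text
handle 167 [0.58381363 0.33736728 0.04446916] le [ 89.57500775 137.49475761] ln [-4.19235962  8.51416785] z [0.04531574 0.04858742 0.04960785]
90 0.0489 0.1
100 0.0483 -0.2
110 0.0484 -0.1
120 0.0483 0.8
130 0.0482 1.2Traceback (most recent call last):
  File "<stdin>", line 9, in <module>
    return _quantile_unchecked(
        a, q, axis, out, overwrite_input, method, keepdims, weights)
    return _ureduce(a,
                    func=_quantile_ureduce_func,
    ...<5 lines>...
                    overwrite_input=overwrite_input,
                    method=method)
    r = func(a, **kwargs)
    result = _quantile(arr,
                       quantiles=q,
    ...<2 lines>...
                       out=out,
                       weights=wgt)
    slices_having_nans = np.isnan(arr[-1, ...])
                                  ~~~^^^^^^^^^
IndexError: index -1 is out of bounds for axis 0 with size 0
```

Emit:
{"fn": "apply_moves", "kwargs": {
  "jaw": [0, 0, 0, 0],
  "xyz": [
    [0, 0, -6],
    [0, 0, -12],
    [0, 0, -15],
    [0, 0, -15]
  ],
  "spin": [0, 0, 0, 0]
}}

```text
clock: 30.25
eef_pos: [0.587, 0.3373, 0.0502]
eef_rot: [0.0, 0.985, 0.172, -0.0]
contact_force: [-0.1, 0.0, -0.0]
opening: -0.0
```

Emit:
{"fn": "apply_moves", "kwargs": {
  "jaw": [0, 0, 0, 0, 0],
  "xyz": [
    [0, 0, -1],
    [0, 0, -2],
    [0, 0, -3],
    [0, 0, -3],
    [0, 0, -3]
  ],
  "spin": [0, 0, 0, 0, 0]
}}

```text
clock: 30.75
eef_pos: [0.5875, 0.3375, 0.0489]
eef_rot: [-0.0, 0.985, 0.172, 0.0]
contact_force: [-3.6, -1.8, 8.1]
opening: -0.0
```

Emit:
{"fn": "apply_moves", "kwargs": {
  "jaw": [0, 0, 0, 0, 0],
  "xyz": [
    [0, 0, -2],
    [0, 0, -4],
    [0, 0, -5],
    [0, 0, -5],
    [0, 0, -5]
  ],
  "spin": [0, 0, 0, 0, 0]
}}

```text
clock: 31.25
eef_pos: [0.5877, 0.3377, 0.0483]
eef_rot: [0.0, 0.985, 0.172, 0.0]
contact_force: [-14.5, -6.5, 29.2]
opening: -0.002
```

Emit:
{"fn": "apply_moves", "kwargs": {
  "jaw": [0, 0, 0, 0, 0, 0, 0, 0, 0],
  "xyz": [
    [0, 0, 5],
    [0, 0, 25],
    [0, 0, 70],
    [0, 0, 115],
    [-40, 20, 150],
    [-80, 40, 150],
    [-110, 60, 150],
    [-130, 80, 150],
    [-130, 80, 150]
  ],
  "spin": [0, 0, 0, 0, 0, 0, 0, 0, 0]
}}

```text
clock: 32.15
eef_pos: [0.4544, 0.4196, 0.1926]
eef_rot: [-0.001, 0.985, 0.174, -0.0]
contact_force: [0.5, -0.4, -0.4]
opening: 0.0
```

```bash
python3 - <<'E'
from m import *
f=grab('scene','scene22');g=grab('top','top22');s0=r.sense();print(s0['eef_pos'],s0['contact_force'])
s=cv2.imread('pics/scene22.png')
cv2.imwrite('pics/s22z.png',np.hstack([cv2.resize(s[120:270,370:480],None,fx=3.6,fy=3.6,interpolation=cv2.INTER_CUBIC),cv2.resize(s[140:290,240:350],None,fx=3.6,fy=3.6,interpolation=cv2.INTER_CUBIC)]))
W=cloud(f);mx=f['pixels'].max(-1);hsv=cv2.cvtColor(f['pixels'],cv2.COLOR_RGB2HSV)
e=np.array([.951,.309]);h=np.array([475.2,300.9])
d=W[...,:2]*1000-h;le=d@e;ln=d@np.array([-.309,.951])
m=(mx<60)&(W[...,2]>.025)&(W[...,2]<.09)&(le>88)&(abs(ln)<30)
for lo in range(90,140,10):
    k=m&(le>lo)&(le<lo+10)
    if k.sum()>5: print(lo,np.percentile(W[k][:,2],90).round(4))
o=np.array([.600,-.0075]);a=.115;e=np.array([np.cos(a),np.sin(a)]);nr=np.array([-e[1],e[0]])
def L(c): d=np.array(c)/1000-o; return np.round([d@e*1000,d@nr*1000],1)
m=biggest(roi(f,(hsv[...,1]<60)&(hsv[...,2]>165)&(W[...,2]>.04)&(W[...,2]<.056),W,.55,.65,-.04,.03))
q=rect(castpts(f,m,.05));print('bar',m.sum(),q,L(q[0]),np.nanmedian(W[m][:,2]))
for x0,x1 in((.6,.7),(.53,.585)):
  m=biggest(roi(f,(hsv[...,1]<60)&(hsv[...,2]<165)&(W[...,2]>.05)&(W[...,2]<.062),W,x0,x1,-.06,.06))
  q=rect(castpts(f,m,.056));print('jaw',m.sum(),q,L(q[0]))
k=biggest(roi(f,(mx<50)&(W[...,2]>.06)&(W[...,2]<.11),W,.4,.52,-.1,.02));v,u=np.nonzero(k)
print('knob',k.sum(),np.nanmean(W[k],0).round(4),u.mean(),v.mean())
E
```

```text
[0.45704734 0.41754222 0.19240886] [ 0.13905057 -0.06467656  0.10101379]
90 0.0486
100 0.0483
110 0.0488
120 0.0481
130 0.0479
bar 202 (array([601. ,  -6.4]), array([54.6, 20.8]), 6.65) [1.1 1. ] 0.04918018499191962
jaw 396 (array([649.4,  -1.8]), array([35.7, 54.3]), 7.38) [49.7 -0. ]
jaw 226 (array([565. , -11.7]), array([25.2, 53.8]), 6.81) [-35.3  -0.2]
knob 110 [ 0.4715 -0.0629  0.0828] 261.0181818181818 185.74545454545455
```

View pics/s22z.png

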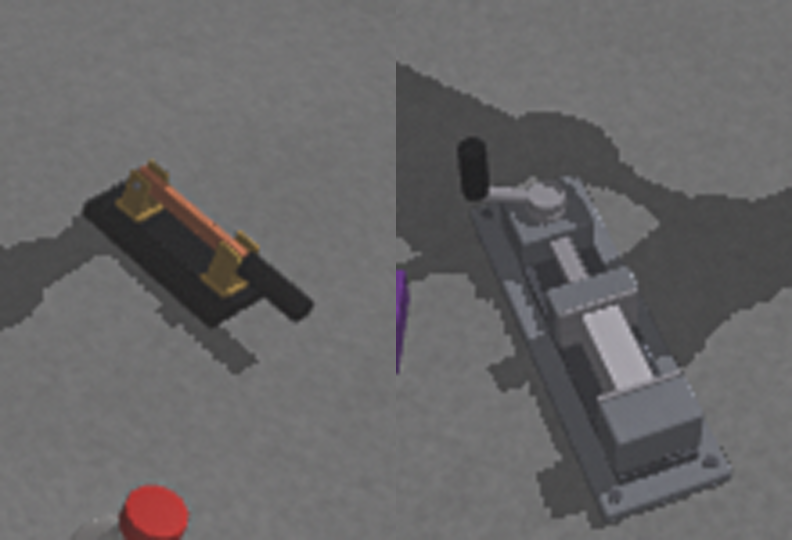

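```bash
python3 - <<'E'
from plant import ticket
print(ticket.finish_job())
E
```

```text
the job is handed in; nothing more can be done
None
```

The bar is clamped in the vise, the knife switch is closed, and the job is handed in at about 32 s on the robot's clock. I never measured the jaw's force on the bar after letting go of the crank.

I took the plain bar out of the rack by its ends and set it down on the bench. I took it again by its sides and laid it between the jaws. I cranked the jaw tight, let go, then gripped the knob again, tightened a second time and eased the force off before letting go. Last, I pushed the blade over and pressed it into the clip.

What the last checks showed:
- **Bar:** it lies flat, with its top at 49 mm where about 50 mm is expected. It is about 1 mm off the middle both across and lengthwise, and in line with the vise by eye and by fit.
- **Jaw:** by the camera it moved about 14 mm, which leaves about 59 mm between the jaws and matches the 60 mm bar within error. While cranking, the knob pushed back with about 18 N.
- **Crank after release:** the knob came back about 2–3 mm, to the same spot both times. When I gripped it again it resisted at once with about 5 N, so I take the jaw to be still pressing with more than 2 N.
- **Switch:** the handle is level with its top at about 48–49 mm (49 mm when closed), and it stopped firmly under 29 N of downward push.
- **Disagreement:** the two cameras differed by about 4–5 mm in x and 2 mm in y, so I averaged them and checked against the grip positions.

I did not measure the ridged bar, bottle and vial again at the end. The arm never touched them knowingly.

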